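# Clear the sorting stand: rack the vials, sweep up the bushing blanks

### The arm

A 7-joint arm with a two-finger parallel gripper is mounted at the origin on the work surface. World frame = base frame: x ahead of the robot, y to its left, z up, the work surface at z = 0. Lengths are in m, angles in rad, forces in N, time in s.
With the tool pointing down it reaches from about 0.425 to 0.875 m from the base axis. Payload 8.4 kg.
Tool frame: the origin (TCP) lies on the centre line of the jaws, within the pads' length; the fingertips stand 17 mm ahead of it and the grasp point (between the pads) lies 2 mm behind it; z points along the fingers, y is the line along which they close (so a half turn about z gives the same grasp; the last joint's range is limited). The gripper opens to 87 mm and grips with 3 to 60 N. Pads are 19 mm wide; open, the fingers measure 117 mm over their backs; the gripper's body (75 mm by 190 mm) begins 51 mm behind the grasp point.
Start: joints at [1.022, 0.333, 0.04, 1.465, -0.013, 1.343, -0.059], TCP at [0.283, -0.585, 0.24] pointing down, gripper open.
Joint ranges: [-2.58, 2.58], [-0.38, 2.09], [-1.3, 1.39], [0.25, 2.4], [-1.5, 4.64], [0.08, 2.09], [-2.65, 2.65]. Speed limits (rad/s): [2.22, 2.22, 2.79, 2.79, 3.14, 3.14, 3.14].

### API

Orientations are given as a unit quaternion [x, y, z, w].
In Python, from station import * gives the robot as it stands.
- The arm moves only by the tool play_rows, never from a script. Its argument "targets" is a list that holds one entry, the list of rows, each a list of 7 numbers: the shift along the tool's x, y, z scaled (see below), then the turn, a rotation vector about the tool's x, y, z scaled (see below), then the opening, from -1 (shut) to 1 (fully open). A call has 1 to 20 rows; each row shifts and turns the commanded pose from where the row before left it, along the tool's axes as they then stand; what a row does not reach is not made up. The controller multiplies each number of a shift by 2.5 cm and each number of a turn by 30 degrees. A row lasts 1/10 s, in which the tool goes at most 50 mm and 8.59 degrees, less where a joint would pass 70% of its speed; a pose out of reach is approached as far as the arm can. A call with a number of a shift or a turn outside -1 to 1 is refused whole. A call with a gripper value outside its range is refused whole. The fingers move at their own pace and stop on an object; "squeeze" is the grip in N (left out, the last holds). Time passes only in rows, so rows that do not move let the fingers close. It gives the time, the measured TCP pose, the force, the opening and the grip force at its end, in the units of the state.
- read_state(): the state, without advancing time (a new reading comes with each control period).
- camera(name): name is "side" or "top"; returns a dict with "color" (480x640x3 uint8, blue, green, red), "vfov" (degrees; the focal length in pixels is half the picture's height over the tangent of half this angle, whatever the lens; pixels are square), "cx", "cy" (the principal point, pixels), "rvec" (rotation vector, rad) and "tvec" (3), from world to camera coordinates, as OpenCV has them. Camera axes: x right, y down, z forward; pixel columns grow to the right and rows downward; lengths in m; the calibration is good to about 2 mm. A picture is of the moment at which its call begins. There is no depth.
- hand_in(): hands the job in; it is judged then, once.
The state is a dict: "clock": time; "qpos": joint angles; "qvel": joint speeds; "tau": joint torques, N m; "tcp_pos": TCP position; "eef_rot": TCP orientation; "force": force on the tool from outside, world axes, zero at the start; "wrist_torque": the same for the moment, N m; "grip_width": opening from 0.0 (shut) to 1.0 (fully open); "grip_force": force on a finger pad.
Only numpy, scipy, OpenCV 4.12 (cv2) and the standard library are available. Lean on these libraries where they do the work, as an engineer would, in place of code of your own. Each camera call takes 0.05 s, during which the arm holds its last target. There are 200 camera calls.

### The job

Clear the sorting stand: first stand every amber vial that is on the green deck upright and fully down in a hole of the aluminium rack. Then take the sweeper from its cradle and sweep all the loose bushing blanks off the open end of the deck into the steel catch tray, without touching the blanks with the fingers, and finally stand the sweeper back upright in its cradle. Leave the other things on the bench where they are.

Things in the scene. Friction and masses are not known exactly. Their poses are not given: they have to be found in the camera images.
- stand: Fixed wooden sorting stand, green deck on top, lower steel tray joined to its -y end. Origin on the bench under the deck's centre. Deck top z = 36 mm, clear area x -95..95, y -120..120. Rims 10 mm thick with tops at z = 50 along both sides (x = +-95..105) and the +y end. At y = -120 no rim: the deck ends in a sheer edge above the tray.
- tray_in (a point): Centre of the steel catch tray's floor (stand x 0, y -177, z 4 mm). Inside the tray is x -100..100, y -235..-120 in the stand's frame; thin steel walls up to z = 50 mm on the three sides away from the deck, the deck's sheer edge (z = 36) on the fourth.
- rack: Fixed aluminium vial rack, block 60 x 210 x 45 mm (x, y, z), origin centre of its underside, one row of four round blind holes along its y axis, 50 mm apart, 27 mm wide, 35 mm deep with a 2 mm chamfer.
- cradle: Fixed dark wooden cradle for the sweeper: open-topped box 90 x 50 x 20 mm outside (long along its x), walls and floor 5 mm (inside 80 x 40). Origin centre of its underside.
- sweeper: Bench sweeper, loose, stands upright in its cradle at the start: a black blade 60 mm long (its x) x 20 mm thick (its y) x 26 mm high with a brass band, and above it a pale upright wooden handle 30 x 20 mm (x, y) from z = 26 to z = 116 mm. Origin centre of the blade's underside, z up along the handle. 150 g; stands by itself on its blade.
- rack_hole0 (a point): Centre of the mouth of a rack hole, at the level of the rack's top (45 mm above the bench).
- rack_hole1 (a point): Centre of the mouth of a rack hole, at the level of the rack's top (45 mm above the bench).
- rack_hole2 (a point): Centre of the mouth of a rack hole, at the level of the rack's top (45 mm above the bench).
- rack_hole3 (a point): Centre of the mouth of a rack hole, at the level of the rack's top (45 mm above the bench).
- vial0: Capped parts vial, amber glass with a red cap, a cylinder 24 mm in diameter and 75 mm tall, 40 g. Origin centre of its underside, z up towards the cap. Stands upright on the green deck at the start, near the end away from the tray. May be absent.
- vial1: Capped parts vial, amber glass with a red cap, a cylinder 24 mm in diameter and 75 mm tall, 40 g. Origin centre of its underside, z up towards the cap. Stands upright on the green deck at the start, near the end away from the tray. May be absent.
- vial2: Capped parts vial, amber glass with a red cap, a cylinder 24 mm in diameter and 75 mm tall, 40 g. Origin centre of its underside, z up towards the cap. Stands upright on the green deck at the start, near the end away from the tray. May be absent.
- vial3: Capped parts vial, amber glass with a red cap, a cylinder 24 mm in diameter and 75 mm tall, 40 g. Origin centre of its underside, z up towards the cap. Stands upright on the green deck at the start, near the end away from the tray. May be absent.
- blank0: Square brass bushing blank 18 x 18 x 14 mm (x, y, z), 38 g, with a dark bore; origin at its centre. Lies loose on the green deck at the start. May be absent.
- blank1: Square brass bushing blank 18 x 18 x 14 mm (x, y, z), 38 g, with a dark bore; origin at its centre. Lies loose on the green deck at the start. May be absent.
- blank2: Square brass bushing blank 18 x 18 x 14 mm (x, y, z), 38 g, with a dark bore; origin at its centre. Lies loose on the green deck at the start. May be absent.
- blank3: Square brass bushing blank 18 x 18 x 14 mm (x, y, z), 38 g, with a dark bore; origin at its centre. Lies loose on the green deck at the start. May be absent.
- blank4: Oblong copper-coloured bronze bushing blank 22 x 14 x 14 mm (x, y, z), 38 g, with a dark bore; origin at its centre. Lies loose on the green deck at the start. May be absent.
- blank5: Oblong copper-coloured bronze bushing blank 22 x 14 x 14 mm (x, y, z), 38 g, with a dark bore; origin at its centre. Lies loose on the green deck at the start. May be absent.
- blank6: Oblong copper-coloured bronze bushing blank 22 x 14 x 14 mm (x, y, z), 38 g, with a dark bore; origin at its centre. Lies loose on the green deck at the start. May be absent.
- blank7: Oblong copper-coloured bronze bushing blank 22 x 14 x 14 mm (x, y, z), 38 g, with a dark bore; origin at its centre. Lies loose on the green deck at the start. May be absent.
- dish: Bystander: white porcelain dish, 90 mm across, 25 mm high; origin centre of its underside.
- bushing_tool: Bystander: bronze bushing tool lying down, about 120 mm long (its x), 22 mm thick; origin mid-length on its underside.
- oil_pot: Bystander: small oil jar with brass cap, 40 mm across, 45 mm high; origin centre of its underside.

How it is judged:
By the outcome, as a careful person would: the job done as asked, in the order asked, and still so for the second after the job is handed in, with the robot touching nothing.
Of vial0, vial1, vial2, vial3 only 3 to 4 are there at a start; the rules pass over those that are not, and their reading is None.
Of blank0, blank1, blank2, blank3, blank4, blank5, blank6, blank7 only 5 to 8 are there at a start; the rules pass over those that are not, and their reading is None.
At some moment in a run one of blank0, blank1, blank2, blank3, blank4, blank5, blank6, blank7 may be knocked a few centimetres aside while the robot is not near it.
It also fails if it takes over 210 s, if anything falls off the work surface, if the arm or the gripper's body presses on something with over 40 N, if the wrist force passes 120 N, or if a joint passes its speed limit or range.

## Working session

There is one attempt and no reset: what is moved stays moved. The work goes in short steps, Python scripts to look and compute and a tool call to move; the robot and the scene stay as the last step left them, time stands still between calls to the robot, and variables do not carry over. Pictures are saved under pics/ and viewed, at most 14 in all, crops included, and the job is handed in when it is done.

Besides the shell and the picture viewer there is one more tool, called after "Emit:" as a command line: name --argument value ..., lists and objects as JSON in quotes. play_rows: Moves the arm, as the interface text tells. Shifts and turns lie within -1 to 1; 1 stands for 2.5 cm of shift or 30 degrees of turn. Its arguments: {"type":"object","properties":{"targets":{"type":"array","items":{"type":"array","items":{"type":"array","items":{"type":"number","minimum":-1,"maximum":1}}}},"squeeze":{"type":"number"}},"required":["targets"]}

```bash
mkdir -p pics; python3 - <<'E'
from station import *
import cv2
for n in ("top","side"):
    c=camera(n); cv2.imwrite(f"pics/{n}0.png",c["color"]); print(n,c["vfov"],c["cx"],c["cy"],c["rvec"],c["tvec"])
s=read_state(); print({k:s[k] for k in("clock","tcp_pos","eef_rot","grip_width","force")})
E
```

```text
top 48.057005821587914 316.3481824312801 241.08769607691733 [ 2.18383882 -2.12602968  0.14477442] [0.01808757 0.57480496 1.02965556]
side 56.28698774111654 322.1664682944639 238.15856216514436 [ 2.14385762 -0.70358317  0.37265809] [-0.42131836  0.28180106  0.56782625]
{'clock': 0.1, 'tcp_pos': array([ 0.28242227, -0.5850016 ,  0.23872634]), 'eef_rot': array([ 9.74817293e-01,  2.23003806e-01, -2.19435054e-04, -7.06449389e-04]), 'grip_width': 1.0004308596701041, 'force': array([ 0.08001213, -0.31953405,  0.84806405])}
```

View pics/top0.png

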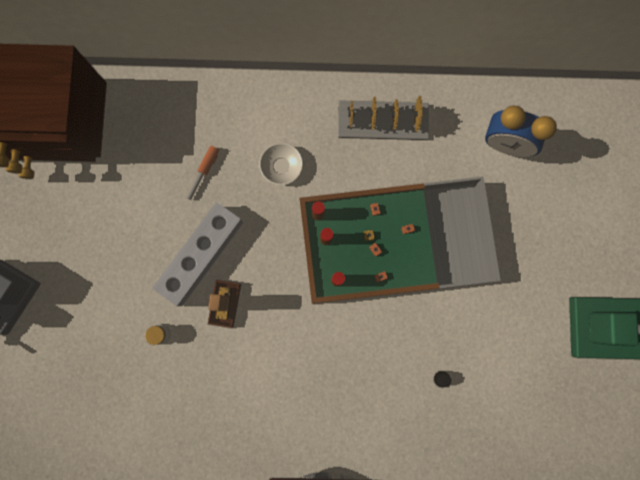

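View pics/side0.png

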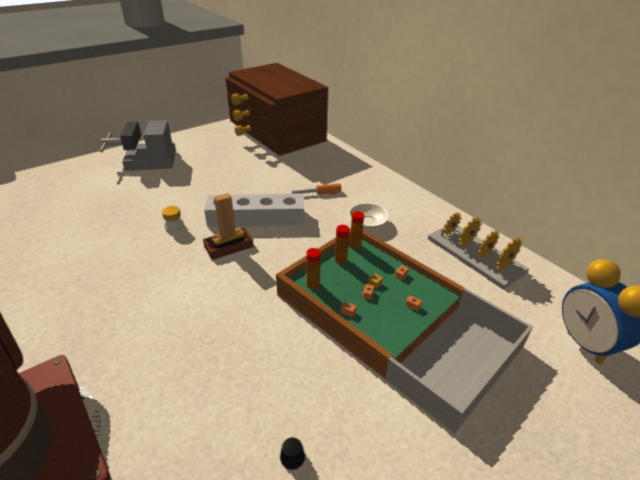

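The top view shows three red caps at (318,210), (327,236) and (339,279). Five blanks lie around (376–408, 209–277), the rack holes run from (219,222) to (172,285), and the cradle with the sweeper is at (225,303).

```bash
cat > h.py <<'E'
import cv2, numpy as np
from scipy.spatial.transform import Rotation as R
def cam(c):
    f=240/np.tan(np.radians(c["vfov"]/2)); K=np.array([[f,0,c["cx"]],[0,f,c["cy"]],[0,0,1]])
    return K,cv2.Rodrigues(np.array(c["rvec"],float))[0],np.array(c["tvec"],float).ravel()
def ray(c,uv,z):
    K,Rm,t=cam(c); o=-Rm.T@t; d=Rm.T@np.linalg.solve(K,np.array([uv[0],uv[1],1.])); return o+d*(z-o[2])/d[2]
def proj(c,p):
    K,Rm,t=cam(c); q=K@(Rm@np.array(p,float)+t); return q[:2]/q[2]
def blobs(m,amin=15):
    n,l,s,ct=cv2.connectedComponentsWithStats(m.astype(np.uint8)); return [(ct[i],s[i,4],l==i) for i in range(1,n) if s[i,4]>=amin]
E
python3 - <<'E'
from station import *
from h import *
T=camera("top");S=camera("side")
np.set_printoptions(precision=4,suppress=True)
for n,c in(("top",T),("side",S)):
    h=cv2.cvtColor(c["color"],cv2.COLOR_BGR2HSV).astype(int);H,s,v=h[...,0],h[...,1],h[...,2]
    print(n,"campos",-cam(c)[1].T@cam(c)[2])
    for ct,a,m in blobs(((H<4)|(H>176))&(s>200)&(v>110)): print(" red",ct,a,ray(c,ct,.111))
    g=(H>55)&(H<95)&(s>90)
    for ct,a,m in blobs(g,3000):
        cs=cv2.convexHull(np.argwhere(m)[:,::-1].astype(np.int32)); r=cv2.minAreaRect(cs); print(" green",a); 
        for p in cv2.approxPolyDP(cs,8,True)[:,0]: print("   ",p,ray(c,p,.036))
        if n=="top":
            reg=np.zeros(m.shape,np.uint8); cv2.fillConvexPoly(reg,cs,1)
            for q,a2,m2 in blobs((reg>0)&(H>4)&(H<32)&(s>120)&(v>110),12): print("   blank",q,a2,ray(c,q,.05), h[m2].mean(0))
a=T["color"][180:340,140:300]; b=T["color"][170:330,290:530]
cv2.imwrite("pics/a.png",cv2.resize(a,None,fx=5,fy=5,interpolation=2)[:600,:800] if 0 else cv2.resize(a,(600,600),interpolation=2))
cv2.imwrite("pics/b.png",cv2.resize(b,(800,533),interpolation=2))
E
```

```text
top campos [0.4347 0.035  1.0958]
 green 5121
    [434 281] [ 0.5014 -0.2001  0.036 ]
    [366 289] [ 0.4821 -0.0665  0.036 ]
    [329 278] [0.5018 0.0067 0.036 ]
    [319 228] [0.6008 0.0289 0.036 ]
    [364 201] [ 0.658  -0.0599  0.036 ]
    [409 198] [ 0.6666 -0.1502  0.036 ]
    [424 207] [ 0.6491 -0.1804  0.036 ]
   blank [374.4342 208.5395] 76 [ 0.6405 -0.0795  0.05  ] [ 10.5921 153.6711 137.4079]
   blank [407.2676 228.5915] 71 [ 0.6021 -0.1446  0.05  ] [ 10.4507 156.338  135.4085]
   blank [369.8421 234.0263] 38 [ 0.5893 -0.0711  0.05  ] [ 19.2895 159.8421 125.8421]
   blank [374.8493 249.1507] 73 [ 0.5597 -0.0813  0.05  ] [ 10.4795 158.274  137.6438]
   blank [382.973  275.1622] 37 [ 0.5092 -0.0978  0.05  ] [ 10.4865 154.4054 134.9459]
 green 3954
    [639 357] [ 0.365  -0.5971  0.036 ]
    [573 355] [ 0.3654 -0.4692  0.036 ]
    [571 298] [ 0.4753 -0.4692  0.036 ]
    [639 299] [ 0.4769 -0.6029  0.036 ]
side campos [ 0.1613 -0.4666  0.5793]
 red [357.4143 214.6857] 70 [0.6271 0.0293 0.111 ]
 red [342.3056 228.5417] 72 [0.5776 0.0121 0.111 ]
 red [312.9231 252.5495] 91 [ 0.4968 -0.0114  0.111 ]
 green 8055
    [458 297] [ 0.6822 -0.1783  0.036 ]
    [394 357] [ 0.5058 -0.204   0.036 ]
    [291 277] [0.4788 0.0291 0.036 ]
    [363 240] [0.6537 0.0356 0.036 ]
```

View pics/a.png

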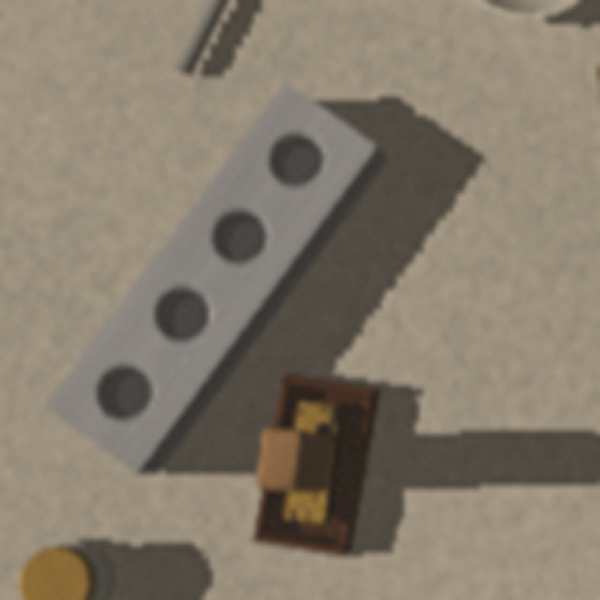

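View pics/b.png

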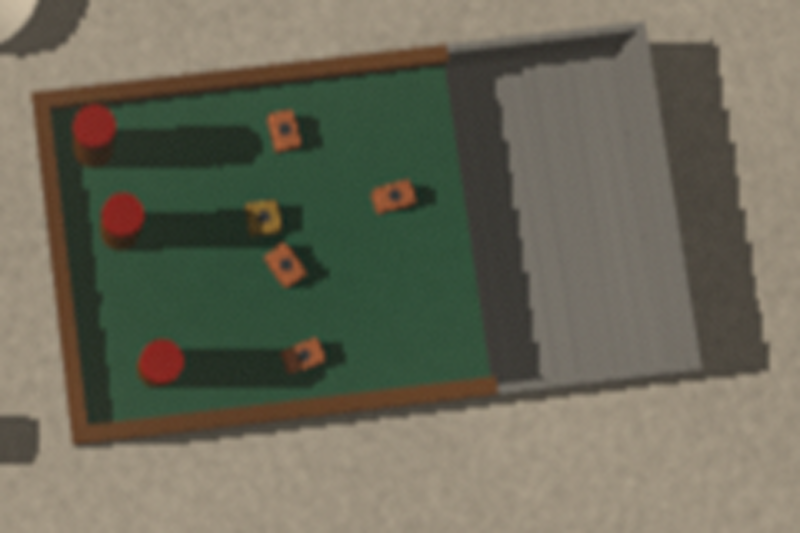

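```bash
python3 - <<'E'
from station import *
from h import *
np.set_printoptions(precision=4,suppress=True)
T=camera("top");S=camera("side")
h=cv2.cvtColor(T["color"],cv2.COLOR_BGR2HSV).astype(int);H,s,v=h[...,0],h[...,1],h[...,2]
for ct,a,m in blobs(((H<4)|(H>176))&(s>180)&(v>60)): print(" red",ct,a,ray(T,ct,.111))
A=lambda p:((np.array(p)+.5)/3.75-.5)+[140,180]
B=lambda p:((np.array(p)+.5)/(10/3)-.5)+[290,170]
hp=np.array([ray(T,A(p),.045) for p in((296,159),(239,236),(181,313),(124,391))]); print("holes",hp, np.diff(hp,axis=0), np.linalg.norm(np.diff(hp,axis=0),axis=1))
print("sidepx",[proj(S,p) for p in hp])
def rect(n,ps,z,f):
    q=np.array([ray(T,f(p),z) for p in ps]);print(n,q[:,:2],q.mean(0),"len",np.linalg.norm(np.diff(q,axis=0,append=q[:1]),axis=1)); e=q[1]-q[0]; print(np.degrees(np.arctan2(e[1],e[0]))); e=q[2]-q[1]; print(np.degrees(np.arctan2(e[1],e[0])))
rect("cradle",((284,375),(378,388),(350,553),(255,539)),.02,A)
rect("handle",((262,427),(298,431),(292,490),(258,487)),.121,A)
rect("standrim",((34,93),(447,47),(497,380),(75,443)),.05,B)
# side sharp measures: dark bores
s=read_state();print(s["clock"])
c=S["color"][170:260,180:320];cv2.imwrite("pics/c.png",cv2.resize(c,(800,514),interpolation=2))
E
```

```text
red [317.8119 207.4851] 101 [0.6276 0.0326 0.111 ]
 red [326.4091 234.2273] 110 [0.5777 0.0154 0.111 ]
 red [338.1858 278.3274] 113 [ 0.4969 -0.0081  0.111 ]
holes [[0.6059 0.2277 0.045 ]
 [0.5642 0.2555 0.045 ]
 [0.5229 0.2835 0.045 ]
 [0.4816 0.3107 0.045 ]] [[-0.0417  0.0278  0.    ]
 [-0.0413  0.028   0.    ]
 [-0.0414  0.0272  0.    ]] [0.0501 0.0499 0.0495]
sidepx [array([288.6583, 200.2448]), array([265.5091, 200.5487]), array([242.3388, 200.7455]), array([219.19  , 201.1289])]
cradle [[0.4934 0.2328]
 [0.4879 0.1825]
 [0.4009 0.1934]
 [0.4069 0.2437]] [0.4473 0.2131 0.02  ] len [0.0506 0.0876 0.0506 0.0873]
-96.31370867901083
172.90632299760148
handle [[0.4627 0.2235]
 [0.4612 0.2061]
 [0.4331 0.2076]
 [0.4341 0.2239]] [0.4478 0.2153 0.121 ] len [0.0174 0.0282 0.0164 0.0286]
-94.77436022913975
177.03062907924146
standrim [[ 0.6585  0.0685]
 [ 0.6933 -0.177 ]
 [ 0.4956 -0.2062]
 [ 0.4526  0.0384]] [ 0.575  -0.0691  0.05  ] len [0.2479 0.1998 0.2484 0.2081]
-81.93970268934314
-171.58967956248625
0.3
```

View pics/c.png

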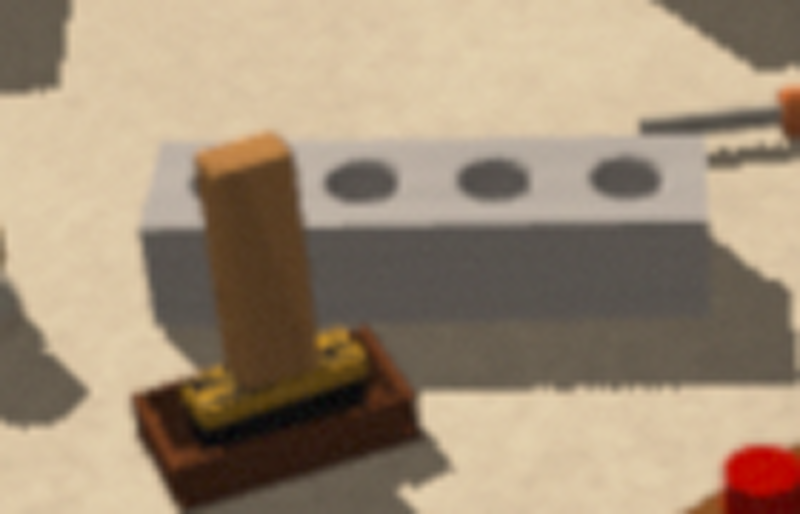

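Emit:
play_rows --targets '[[[0,0,0,0,0,-0.252,1],[0,0,0,0,0,-0.252,1],[0,0,0,0,0,-0.252,1],[0,0,0,0,0,-0.252,1],[0.95,-0.23,0,0,0,0,1],[0.95,-0.23,0,0,0,0,1],[0.95,-0.23,0,0,0,0,1],[0.95,-0.23,0,0,0,0,1],[0.95,-0.23,0,0,0,0,1],[0.95,-0.23,0,0,0,0,1],[0.95,-0.23,0,0,0,0,1],[0.95,-0.23,0,0,0,0,1],[0.95,-0.23,0,0,0,0,1],[0.95,-0.23,0,0,0,0,1],[0.95,-0.23,0,0,0,0,1],[0.95,-0.23,0,0,0,0,1],[0.95,-0.23,0,0,0,0,1],[0.95,-0.23,0,0,0,0,1],[0.95,-0.23,0,0,0,0,1],[0,0,0,0,0,0,1]]]' --squeeze 20

```text
clock: 2.3
tcp_pos: [0.4116, -0.2385, 0.2398]
eef_rot: [0.882, 0.472, 0.0, -0.0]
force: [-0.1, -0.2, -0.2]
grip_width: 1.003
grip_force: 0.0
```

```bash
cat >> h.py <<'E'
def to(p,yaw=None):
    "print measured pose and shift to p in tool axes (units of 25 mm), after a turn to tool-y heading yaw (deg)"
    from station import read_state
    s=read_state(); M=R.from_quat(s["eef_rot"]); y=M.apply([0,1,0]); cur=np.degrees(np.arctan2(y[1],y[0]))
    z=M.apply([0,0,1])
    print("t",s["clock"],"tcp",np.round(s["tcp_pos"],4),"yaw",round(cur,2),"tilt",np.round(z,4),"w",round(s["grip_width"]*87,1),"F",np.round(s["force"],1),"gf",round(float(np.max(s["grip_force"])),1))
    if p is None: return
    yw=cur if yaw is None else yaw
    d=np.array(p)-s["tcp_pos"]; a=np.radians(yw)
    tx=np.array([-np.sin(a),np.cos(a),0]); ty=np.array([np.cos(a),np.sin(a),0])
    print(" turn z",round(-((yw-cur+180)%360-180)/30,3)," shift",np.round(np.array([d@tx,d@ty,-d[2]])/.025,2))
E
python3 -c "
from h import *
to((.497,-.009,.102),-34)"
```

```text
t 2.3 tcp [ 0.4116 -0.2385  0.2398] yaw -33.73 tilt [ 7.e-04  5.e-04 -1.e+00] w 87.2 F [-0.1 -0.2 -0.2] gf 0.0
 turn z 0.009  shift [ 9.52 -2.3   5.51]
```

Emit:
play_rows --targets '[[[0.952,-0.23,0,0,0,0,1],[0.952,-0.23,0,0,0,0,1],[0.952,-0.23,0,0,0,0,1],[0.952,-0.23,0,0,0,0,1],[0.952,-0.23,0,0,0,0,1],[0.952,-0.23,0,0,0,0,1],[0.952,-0.23,0,0,0,0,1],[0.952,-0.23,0,0,0,0,1],[0.952,-0.23,0,0,0,0,1],[0.952,-0.23,0,0,0,0,1],[0,0,0.92,0,0,0,1],[0,0,0.92,0,0,0,1],[0,0,0.92,0,0,0,1],[0,0,0.92,0,0,0,1],[0,0,0.92,0,0,0,1],[0,0,0.92,0,0,0,1],[0,0,0,0,0,0,0],[0,0,0,0,0,0,-0.6],[0,0,0,0,0,0,-1],[0,0,0,0,0,0,-1]]]'

```text
clock: 4.3
tcp_pos: [0.4965, -0.0124, 0.1028]
eef_rot: [0.883, 0.469, 0.001, 0.001]
force: [-0.4, 0.2, 0.7]
grip_width: 0.72
grip_force: 0.0
```

```bash
python3 -c "
from h import *
to((.5229,.2835,.24),-34)"
```

```text
t 4.3 tcp [ 0.4965 -0.0124  0.1028] yaw -34.0 tilt [ 2.e-03 -3.e-04 -1.e+00] w 62.7 F [-0.4  0.2  0.7] gf 0.0
 turn z -0.0  shift [10.4  -5.74 -5.49]
```

Emit:
play_rows --targets '[[[0.12,0,0,0,0,0,-1],[0,0,0,0,0,0,-1],[0,0,0,0,0,0,-1],[0,0,0,0,0,0,-1],[0,0,0,0,0,0,-1],[0,0,0,0,0,0,-1],[0,0,0,0,0,0,-1],[0,0,0,0,0,0,-1],[0,0,0,0,0,0,-1]]]'

```text
clock: 5.2
tcp_pos: [0.4973, -0.0098, 0.1016]
eef_rot: [0.883, 0.47, 0.0, -0.0]
force: [-0.1, -0.7, 0.5]
grip_width: 0.274
grip_force: 20.0
```

```bash
python3 -c "
from h import *
to((.5229,.2835,.24),-34)"
```

```text
t 5.2 tcp [ 0.4973 -0.0098  0.1016] yaw -33.99 tilt [-0.  0. -1.] w 23.8 F [-0.1 -0.7  0.5] gf 20.0
 turn z 0.0  shift [10.3  -5.71 -5.54]
```

Emit:
play_rows --targets '[[[0,0,-0.92,0,0,0,-1],[0,0,-0.92,0,0,0,-1],[0,0,-0.92,0,0,0,-1],[0,0,-0.92,0,0,0,-1],[0,0,-0.92,0,0,0,-1],[0,0,-0.92,0,0,0,-1],[0.936,-0.519,0,0,0,0,-1],[0.936,-0.519,0,0,0,0,-1],[0.936,-0.519,0,0,0,0,-1],[0.936,-0.519,0,0,0,0,-1],[0.936,-0.519,0,0,0,0,-1],[0.936,-0.519,0,0,0,0,-1],[0.936,-0.519,0,0,0,0,-1],[0.936,-0.519,0,0,0,0,-1],[0.936,-0.519,0,0,0,0,-1],[0.936,-0.519,0,0,0,0,-1],[0.936,-0.519,0,0,0,0,-1],[0,0,0,0,0,0,-1],[0,0,0,0,0,0,-1],[0,0,0,0,0,0,-1]]]'

```text
clock: 7.2
tcp_pos: [0.5231, 0.2823, 0.2394]
eef_rot: [0.883, 0.469, -0.0, 0.0]
force: [0.9, -0.5, -0.7]
grip_width: 0.266
grip_force: 20.0
```

```bash
python3 - <<'E'
from h import *
from station import *
to((.5229,.2835,.0756),-34)
c=camera("top");S=camera("side")
p=read_state()["tcp_pos"]
for n,c in(("top",c),("side",S)):
    h=cv2.cvtColor(c["color"],cv2.COLOR_BGR2HSV).astype(int);H,s,v=h[...,0],h[...,1],h[...,2]
    for ct,a,m in blobs(((H<4)|(H>176))&(s>180)&(v>60),30): print(n,"red",ct,a,ray(c,ct,.111),proj(c,p+[0,0,.009]))
cv2.imwrite("pics/d.png",S["color"][100:340,160:480])
E
```

```text
t 7.2 tcp [0.5231 0.2823 0.2394] yaw -34.05 tilt [-2.e-04 -8.e-04 -1.e+00] w 23.1 F [ 0.9 -0.5 -0.7] gf 20.0
 turn z -0.002  shift [ 0.04 -0.03  6.55]
top red [317.58490566 205.35849057] 53 [0.63156739 0.03307909 0.111     ] [158.94733252 251.34054839]
side red [233.96825397 113.13492063] 126 [0.66554694 0.57463869 0.111     ] [233.32750596 110.13609404]
side red [357.40336134 216.67226891] 119 [0.62291672 0.02442884 0.111     ] [233.32750596 110.13609404]
side red [342.33898305 231.25423729] 118 [0.57261714 0.0058792  0.111     ] [233.32750596 110.13609404]
```

View pics/d.png

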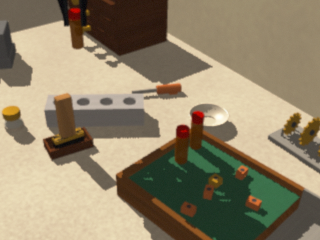

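Emit:
play_rows --targets '[[[0.04,-0.02,0.9,0,0,0,-1],[0,0,0.9,0,0,0,-1],[0,0,0.9,0,0,0,-1],[0,0,0.9,0,0,0,-1],[0,0,0.9,0,0,0,-1],[0,0,0.29,0,0,0,-1],[0,0,0.29,0,0,0,-1],[0,0,0.29,0,0,0,-1],[0,0,0.29,0,0,0,-1],[0,0,0.29,0,0,0,-1],[0,0,0.29,0,0,0,-1],[0,0,0.29,0,0,0,-1],[0,0,0,0,0,0,-1],[0,0,0,0,0,0,-1]]]'

```text
clock: 8.7
tcp_pos: [0.5245, 0.2846, 0.0784]
eef_rot: [0.883, 0.469, 0.001, 0.001]
force: [-1.5, -3.5, 8.8]
grip_width: 0.263
grip_force: 20.0
```

```bash
python3 -c "
from h import *
to((.5777,.0152,.24),-34)"
```

```text
t 8.7 tcp [0.5245 0.2846 0.0784] yaw -34.04 tilt [ 3.1e-03  4.0e-04 -1.0e+00] w 22.8 F [-1.5 -3.5  8.8] gf 20.0
 turn z -0.001  shift [-7.74  7.79 -6.46]
```

Emit:
play_rows --targets '[[[0,0,0,0,0,0,-0.17],[0,0,0,0,0,0,-0.17],[0,0,0,0,0,0,-0.17],[0,0,0,0,0,0,-0.17],[0,0,-0.92,0,0,0,-0.17],[0,0,-0.92,0,0,0,-0.17],[0,0,-0.92,0,0,0,-0.17],[0,0,-0.92,0,0,0,-0.17],[0,0,-0.92,0,0,0,1],[0,0,-0.92,0,0,0,1],[0,0,-0.92,0,0,0,1],[-0.86,0.866,0,0,0,0,1],[-0.86,0.866,0,0,0,0,1],[-0.86,0.866,0,0,0,0,1],[-0.86,0.866,0,0,0,0,1],[-0.86,0.866,0,0,0,0,1],[-0.86,0.866,0,0,0,0,1],[-0.86,0.866,0,0,0,0,1],[-0.86,0.866,0,0,0,0,1],[-0.86,0.866,0,0,0,0,1]]]'

```text
clock: 10.7
tcp_pos: [0.5764, 0.014, 0.2373]
eef_rot: [0.883, 0.47, 0.0, 0.0]
force: [0.6, -0.5, -0.1]
grip_width: 0.996
grip_force: 0.0
```

```bash
python3 - <<'E'
from h import *
from station import *
to((.5777,.0152,.102),-34)
S=camera("side"); T=camera("top")
for n,c in(("side",S),("top",T)):
    h=cv2.cvtColor(c["color"],cv2.COLOR_BGR2HSV).astype(int);H,s,v=h[...,0],h[...,1],h[...,2]
    for ct,a,m in blobs(((H<4)|(H>176))&(s>180)&(v>60),30): print(n,ct,a,ray(c,ct,.085))
    print(proj(c,(.5229,.2835,.083)))
E
```

```text
t 10.7 tcp [0.5764 0.014  0.2373] yaw -33.98 tilt [ 0.  0. -1.] w 86.7 F [ 0.6 -0.5 -0.1] gf 0.0
 turn z 0.001  shift [0.07 0.02 5.41]
side [239.39772727 191.97727273] 88 [0.50697318 0.25986305 0.085     ]
side [357.31707317 216.74796748] 123 [0.64824746 0.05159642 0.085     ]
side [342.12403101 230.86821705] 129 [0.59587789 0.03326474 0.085     ]
[240.75293131 185.61295024]
[183.23760612 261.29205116]
```

```bash
python3 - <<'E'
from h import *
from station import *
S=camera("side")
cv2.imwrite("pics/e.png",cv2.resize(S["color"][160:260,180:320],(800,571),interpolation=2))
E
```

```text
(no output)
```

View pics/e.png

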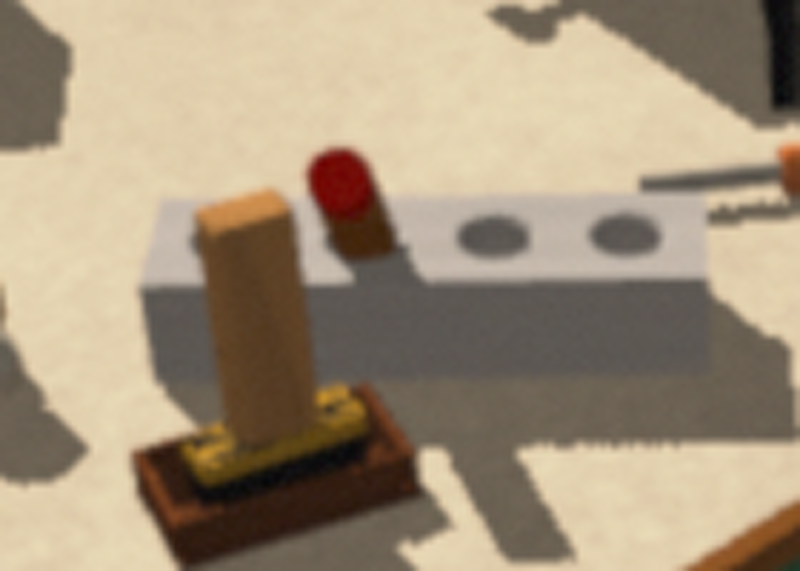

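The side view shows vial at hole 2 leaning toward the camera: cap at about (240,192), base at (243,202), so it is not seated. I'll find the cap in both views.

```bash
python3 - <<'E'
from h import *
from station import *
T=camera("top")
cv2.imwrite("pics/f.png",cv2.resize(T["color"][180:340,130:370],(800,533),interpolation=2))
c=T;h=cv2.cvtColor(c["color"],cv2.COLOR_BGR2HSV).astype(int);H,s,v=h[...,0],h[...,1],h[...,2]
for ct,a,m in blobs(((H<5)|(H>174))&(s>120)&(v>30),15): print(ct,a,ray(c,ct,.085),h[m].mean(0))
E
```

```text
[355.07142857 163.84920635] 126 [ 0.72028843 -0.03719764  0.085     ] [  3.99206349 136.04761905  91.74603175]
[370.53333333 164.93333333] 15 [ 0.71896922 -0.06708806  0.085     ] [  4.         137.2         88.86666667]
[365.35294118 170.70588235] 17 [ 0.70725228 -0.05725202  0.085     ] [  3.88235294 139.88235294  85.17647059]
[341.2962963 175.       ] 27 [ 0.69747805 -0.01105231  0.085     ] [  4.         139.44444444  85.77777778]
[405.29411765 197.76470588] 17 [ 0.65618104 -0.13455321  0.085     ] [  4.         132.76470588  93.82352941]
[351.85714286 200.38095238] 21 [ 0.64825635 -0.03227649  0.085     ] [  4.         147.04761905  94.14285714]
[385.58 214.12] 150 [ 0.62332913 -0.09708411  0.085     ] [  3.73333333 133.2         61.01333333]
[348.57142857 208.82142857] 28 [ 0.63166558 -0.02629632  0.085     ] [  4.         146.35714286 100.28571429]
[358.81623932 231.63247863] 234 [ 0.58816575 -0.04657293  0.085     ] [  3.97008547 146.38461538  94.87606838]
[393.2        247.40952381] 210 [ 0.5597583  -0.11212803  0.085     ] [  3.76666667 136.06190476  61.0047619 ]
[330.23809
[... 2819 characters left out ...]
-0.18918372  0.085     ] [  3.8125 135.125   64.625 ]
[391.82954545 442.21590909] 88 [ 0.20527545 -0.11243489  0.085     ] [  4.         140.26136364 111.39772727]
[438.8        428.43333333] 30 [ 0.23145909 -0.19741824  0.085     ] [  3.8        132.76666667  60.56666667]
[445.32824427 458.48473282] 262 [ 0.17956108 -0.20901179  0.085     ] [  3.80152672 135.46564885  59.8740458 ]
[396.78947368 465.78947368] 19 [ 0.16478547 -0.12168164  0.085     ] [  4.         141.31578947 110.05263158]
[372.6 473.4] 15 [ 0.15064557 -0.07838578  0.085     ] [  4.         144.8        112.33333333]
[399.05882353 475.58823529] 17 [ 0.14809346 -0.12586813  0.085     ] [  4.         141.52941176 109.52941176]
```

View pics/f.png

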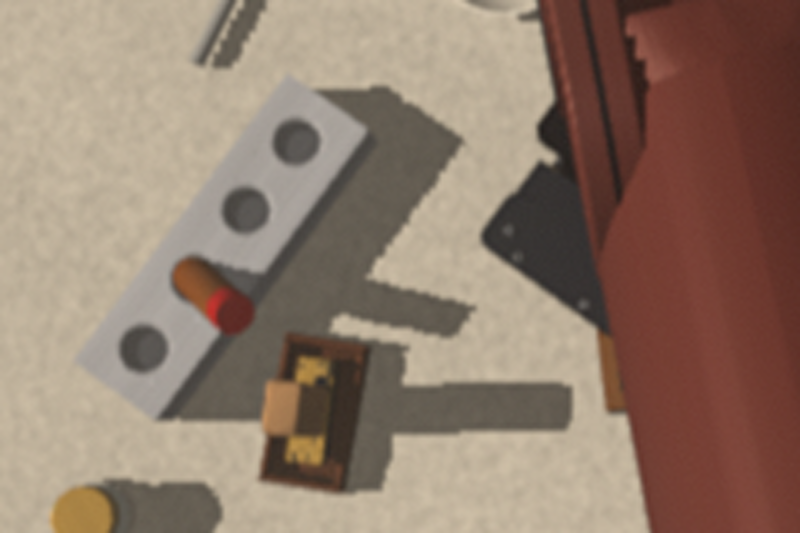

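```bash
cat >> h.py <<'E'
def tri(T,S,a,b):
    P=[np.hstack([cam(c)[0]@cam(c)[1],(cam(c)[0]@cam(c)[2])[:,None]]) for c in(T,S)]
    X=cv2.triangulatePoints(P[0],P[1],np.array(a,float),np.array(b,float))[:,0]; X=X[:3]/X[3]
    return X,proj(T,X)-a,proj(S,X)-b
E
python3 - <<'E'
from h import *
from station import *
np.set_printoptions(precision=4,suppress=True)
T=camera("top");S=camera("side")
X,e1,e2=tri(T,S,(200.2,273.6),(239.4,191.4)); print(X,e1,e2)
hole=np.array([.5229,.2835,.045]); d=X-hole; u=np.array([.559,.829,0]); w=np.array([.829,-.559,0])
print("u,w,z",d@u,d@w,d[2],"len",np.linalg.norm(d),"tilt",np.degrees(np.arctan2(-d@u,d[2])))
M=X-.012*d/np.linalg.norm(d); print("12mm below cap top",M); to(M,-34)
E
```

```text
[0.5003 0.2475 0.095 ] [ 0.152  -0.2786] [-0.4177  0.0262]
u,w,z -0.04249559393343701 0.0013999318896162098 0.05001017261212738 len 0.06564568070877576 tilt 40.35585368445874
12mm below cap top [0.5044 0.2541 0.0859]
t 11.0 tcp [0.5762 0.0164 0.2374] yaw -33.91 tilt [-0.0001  0.0006 -1.    ] w 86.7 F [ 0.4  0.6 -0.2] gf 0.0
 turn z 0.003  shift [ 6.27 -7.69  6.06]
```

Emit:
play_rows --targets '[[[0.705,-0.854,0,0,0,0,1],[0.705,-0.854,0,0,0,0,1],[0.705,-0.854,0,0,0,0,1],[0.705,-0.854,0,0,0,0,1],[0.705,-0.854,0,0,0,0,1],[0.705,-0.854,0,0,0,0,1],[0.705,-0.854,0,0,0,0,1],[0.705,-0.854,0,0,0,0,1],[0.705,-0.854,0,0,0,0,1],[0,0,0,0,0,0,1],[0,0,0.89,0,0,0,1],[0,0,0.89,0,0,0,1],[0,0,0.89,0,0,0,1],[0,0,0.89,0,0,0,1],[0,0,0.89,0,0,0,1],[0,0,0.89,0,0,0,1],[0,0,0.89,0,0,0,1],[0,0,0,0,0,0,1],[0,0,0,0,0,0,1],[0,0,0,0,0,0,1]]]'

```text
clock: 13.0
tcp_pos: [0.5063, 0.2548, 0.083]
eef_rot: [0.883, 0.47, 0.001, 0.0]
force: [0.3, -0.3, -0.3]
grip_width: 0.999
grip_force: 0.0
```

```bash
python3 -c "
from h import *
to((.5055,.2557,.0816),-34)"
```

```text
t 13.0 tcp [0.5063 0.2548 0.083 ] yaw -33.96 tilt [ 1.7e-03  8.0e-04 -1.0e+00] w 86.9 F [ 0.3 -0.3 -0.3] gf 0.0
 turn z 0.001  shift [ 0.01 -0.05  0.06]
```

Emit:
play_rows --targets '[[[0,0,0,0,0,0,-1],[0,0,0,0,0,0,-1],[0,0,0,0,0,0,-1],[0,0,0,0,0,0,-1],[0,0,0,0,0,0,-1],[0,0,0,0,0,0,-1],[0,0,0,0,0,0,-1],[0,0,0,0,0,0,-1],[0,0,0,0,0,0,-1],[0,0,0,0,0,0,-1],[-0.4,0,-0.48,0,0,0,-1],[-0.4,0,-0.48,0,0,0,-1],[0,0,-0.9,0,0,0,-1],[0,0,-0.9,0,0,0,-1],[0,0,-0.9,0,0,0,-1],[0,0,-0.9,0,0,0,-1],[0,0,0,0,0,0,-1]]]' --squeeze 25

```text
clock: 14.7
tcp_pos: [0.4959, 0.2384, 0.1986]
eef_rot: [0.883, 0.47, 0.002, 0.0]
force: [0.3, -0.5, 0.4]
grip_width: 0.268
grip_force: 24.9
```

Emit:
play_rows --targets '[[[0,0,0,0,-0.269,0,-1],[0,0,0,0,-0.269,0,-1],[0,0,0,0,-0.269,0,-1],[0,0,0,0,-0.269,0,-1],[0,0,0,0,-0.269,0,-1],[0,0,0,0,0,0,-1],[0,0,0,0,0,0,-1]]]'

```text
clock: 15.4
tcp_pos: [0.4943, 0.2382, 0.1937]
eef_rot: [0.828, 0.441, -0.305, 0.161]
force: [0.3, -1.1, -0.7]
grip_width: 0.267
grip_force: 24.9
```

```bash
python3 - <<'E'
from h import *
from station import *
to(None)
S=camera("side");T=camera("top");p=read_state()["tcp_pos"]
x,y=proj(S,p).astype(int);x2,y2=proj(T,p).astype(int)
a=cv2.resize(S["color"][y-50:y+70,x-50:x+50],(400,480),interpolation=2);b=cv2.resize(T["color"][y2-60:y2+60,x2-50:x2+50],(400,480),interpolation=2)
print((x,y),(x2,y2));cv2.imwrite("pics/g.png",np.hstack([a,b]))
E
```

```text
t 15.4 tcp [0.4943 0.2382 0.1937] yaw -33.93 tilt [-0.3624 -0.5365 -0.7621] w 23.2 F [ 0.3 -1.1 -0.7] gf 24.9
(np.int64(234), np.int64(148)) (np.int64(193), np.int64(272))
```

View pics/g.png

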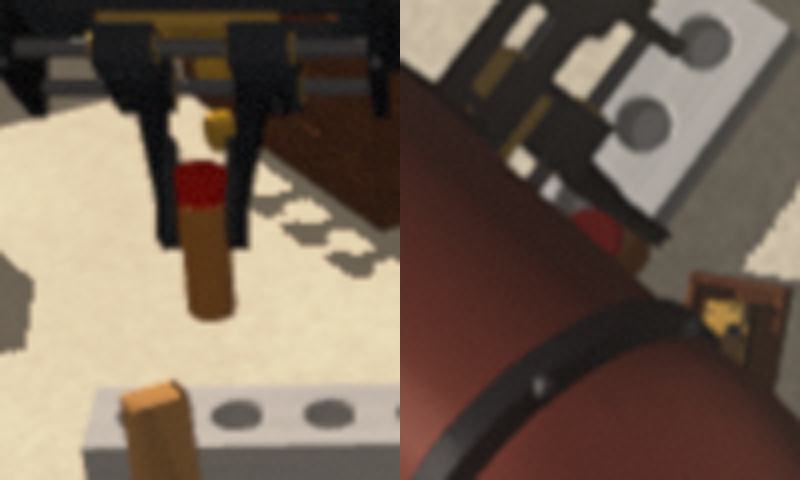

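```bash
python3 - <<'E'
from h import *
from station import *
np.set_printoptions(precision=4,suppress=True)
S=camera("side");T=camera("top");p=np.array(read_state()["tcp_pos"])
c=S;h=cv2.cvtColor(c["color"],cv2.COLOR_BGR2HSV).astype(int);H,s,v=h[...,0],h[...,1],h[...,2]
u=np.array([.559,.829,0]);w=np.array([.829,-.559,0])
for t in (-15,-10,-5,0,5,10,15):
    a=np.radians(t);ax=np.sin(a)*u+np.cos(a)*np.array([0,0,1])
    top=p+ax*.015;bot=top-.075*ax; print(t,proj(S,top),proj(S,bot),proj(T,top))
m=((H<14)|(H>174))&(s>150)&(v>40)
m[:125]=0;m[185:]=0;m[:,:222]=0;m[:,250:]=0
n=np.argwhere(m);print(len(n),n.min(0),n.max(0))
for y in range(n[:,0].min(),n[:,0].max()+1,3):
    xs=n[n[:,0]==y,1];print(y,xs.min(),xs.max(),h[y,int(xs.mean())])
E
```

```text
-15 [233.1338 141.5378] [237.8766 171.1241] [193.6675 273.004 ]
-10 [233.1916 141.0875] [237.6782 172.9238] [193.0085 272.5397]
-5 [233.2565 140.6899] [237.4525 174.5555] [192.3549 272.0732]
0 [233.328  140.3478] [237.2006 176.0065] [191.712  271.6082]
5 [233.4056 140.0638] [236.9239 177.2646] [191.0848 271.1485]
10 [233.4885 139.8399] [236.6238 178.3184] [190.4784 270.6978]
15 [233.5763 139.6775] [236.3021 179.1576] [189.8975 270.2595]
183 [125 227] [175 242]
125 242 242 [ 12 153  50]Traceback (most recent call last):
  File "<stdin>", line 14, in <module>
    return umr_minimum(a, axis, None, out, keepdims, initial, where)
ValueError: zero-size array to reduction operation minimum which has no identity
```

```bash
cat >> h.py <<'E'
def sh(*ps):
    from station import read_state
    to(None); s=read_state(); M=R.from_quat(s["eef_rot"]); q=s["tcp_pos"]
    for p in ps: print(" to",p,np.round(M.inv().apply(np.array(p)-q)/.025,2)); q=np.array(p)
    print(" 1mm down",np.round(M.inv().apply([0,0,-.04]),3))
E
python3 -c "
from h import *
sh((.5218,.2818,.125),(.5218,.2818,.070))"
```

```text
t 15.6 tcp [0.495  0.2369 0.1974] yaw -34.06 tilt [-0.3596 -0.5348 -0.7646] w 23.3 F [-0.3 -0.2  0.2] gf 24.9
 to (0.5218, 0.2818, 0.125) [ 3.46 -0.13  0.87]
 to (0.5218, 0.2818, 0.07) [ 1.42 -0.    1.68]
 1mm down [ 0.026 -0.     0.031]
```

Emit:
play_rows --targets '[[[0.58,-0.02,0.145,0,0,0,-1],[0.58,-0.02,0.145,0,0,0,-1],[0.58,-0.02,0.145,0,0,0,-1],[0.58,-0.02,0.145,0,0,0,-1],[0.58,-0.02,0.145,0,0,0,-1],[0.58,-0.02,0.145,0,0,0,-1],[0,0,0,0,0,0,-1],[0,0,0,0,0,0,-1],[0,0,0,0,0,0,-1],[0,0,0,0,0,0,-1]]]'

```text
clock: 16.6
tcp_pos: [0.5215, 0.2824, 0.1235]
eef_rot: [0.829, 0.441, -0.304, 0.162]
force: [0.1, 0.6, -0.4]
grip_width: 0.266
grip_force: 24.9
```

```bash
python3 - <<'E'
from h import *
from station import *
np.set_printoptions(precision=1,suppress=True)
sh((.5218,.2818,.125),(.5218,.2818,.070))
S=camera("side");p=np.array(read_state()["tcp_pos"])
u=np.array([.559,.829,0])
for t in(-6,-3,0): 
    a=np.radians(t);ax=np.sin(a)*u+np.cos(a)*np.array([0,0,1]);print(t,proj(S,p+.015*ax),proj(S,p-.06*ax))
print("hole",proj(S,(.5229,.2835,.045)))
x,y=245,190
cv2.imwrite("pics/i.png",cv2.resize(S["color"][150:230,200:300],(800,640),interpolation=2)[:600])
E
```

```text
t 16.6 tcp [0.5 0.3 0.1] yaw -34.01 tilt [-0.4 -0.5 -0.8] w 23.1 F [ 0.1  0.6 -0.4] gf 24.9
 to (0.5218, 0.2818, 0.125) [-0.1  0.  -0. ]
 to (0.5218, 0.2818, 0.07) [ 1.4 -0.   1.7]
 1mm down [ 0. -0.  0.]
-6 [237.9 163. ] [241.5 192.3]
-3 [237.9 162.8] [241.4 193.1]
0 [237.9 162.6] [241.2 193.9]
hole [242.3 200.7]
```

View pics/i.png

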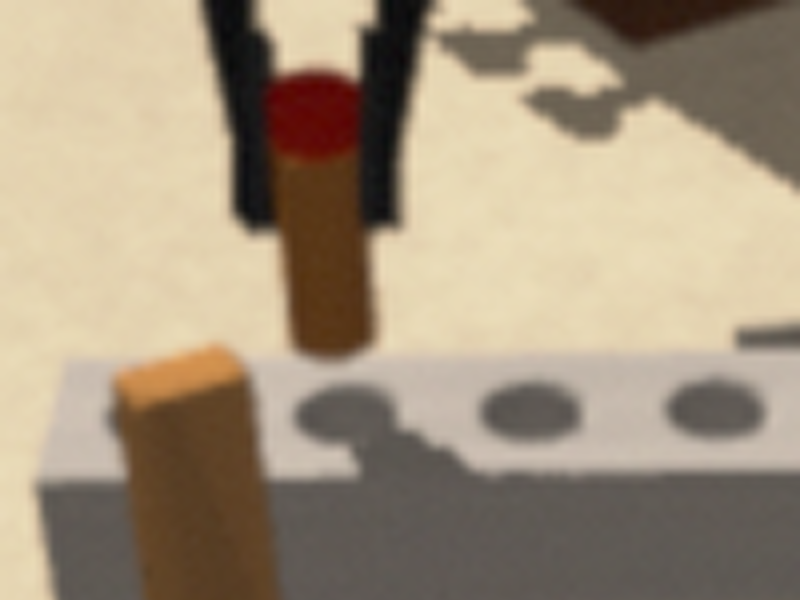

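The vial in the side view spans (239,161.6) to (241,191), about 5° short of vertical. The target hole is at (242.5,200.7). I'll turn it a few more degrees and then lower it slowly.

Emit:
play_rows --targets '[[[0,0,0,0,-0.14,0,-1],[0,0,0,0,0,0,-1],[0,0,0,0,0,0,-1],[0,0,0,0,0,0,-1]]]'

```text
clock: 17.05
tcp_pos: [0.5214, 0.2825, 0.123]
eef_rot: [0.817, 0.435, -0.334, 0.178]
force: [-0.3, -0.1, 0.4]
grip_width: 0.266
grip_force: 24.9
```

```bash
python3 -c "
from h import *
sh((.5226,.2828,.115),(.5226,.2828,.070))"
```

```text
t 17.05 tcp [0.5214 0.2825 0.123 ] yaw -34.0 tilt [-0.3914 -0.5805 -0.714 ] w 23.1 F [-0.3 -0.1  0.4] gf 24.9
 to (0.5226, 0.2828, 0.115) [0.25 0.03 0.2 ]
 to (0.5226, 0.2828, 0.07) [ 1.26 -0.    1.29]
 1mm down [ 0.028 -0.     0.029]
```

Emit:
play_rows --targets '[[[0.25,0.03,0.2,0,0,0,-1],[0,0,0,0,0,0,-1],[0,0,0,0,0,0,-1],[0.11,0,0.115,0,0,0,-1],[0.11,0,0.115,0,0,0,-1],[0.11,0,0.115,0,0,0,-1],[0.11,0,0.115,0,0,0,-1],[0.11,0,0.115,0,0,0,-1],[0.11,0,0.115,0,0,0,-1],[0,0,0,0,0,0,-1]]]'

```text
clock: 18.05
tcp_pos: [0.5223, 0.2823, 0.09]
eef_rot: [0.817, 0.434, -0.335, 0.178]
force: [3.4, -0.1, -1.9]
grip_width: 0.261
grip_force: 24.9
```

```bash
python3 -c "
from h import *
sh((.5226,.2828,.070))"
```

```text
t 18.05 tcp [0.5223 0.2823 0.09  ] yaw -34.0 tilt [-0.3923 -0.5819 -0.7124] w 22.7 F [ 3.4 -0.1 -1.9] gf 24.9
 to (0.5226, 0.2828, 0.07) [ 0.58 -0.    0.56]
 1mm down [ 0.028 -0.     0.028]
```

Emit:
play_rows --targets '[[[0.11,0.02,0.11,0,0,0,-1],[0.11,0.02,0.11,0,0,0,-1],[0.11,0,0.11,0,0,0,-1],[0.11,0,0.11,0,0,0,-1],[0,0,0,0,0,0,-1],[0,0,0,0,0,0,-1]]]'

```text
clock: 18.65
tcp_pos: [0.523, 0.2822, 0.0752]
eef_rot: [0.817, 0.435, -0.335, 0.178]
force: [0.1, 0.8, 0.4]
grip_width: 0.266
grip_force: 24.9
```

```bash
python3 -c "
from h import *
sh((.5226,.2828,.070))"
```

```text
t 18.65 tcp [0.523  0.2822 0.0752] yaw -33.98 tilt [-0.3924 -0.5817 -0.7125] w 23.2 F [0.1 0.8 0.4] gf 24.9
 to (0.5226, 0.2828, 0.07) [ 0.15 -0.03  0.14]
 1mm down [0.028 0.    0.028]
```

Emit:
play_rows --targets '[[[0,0,0,0,0,0,-0.1],[0,0,0,0,0,0,-0.1],[0,0,0,0,0,0,-0.1],[0,0,0,0,0,0,-0.1],[0,0,-0.6,0,0,0,0],[0,0,-0.9,0,0,0,0],[0,0,-0.9,0,0,0,0.2],[0,0,-0.9,0,0,0,1],[0,0,-0.9,0,0,0,1],[0,0,-0.9,0,0,0,1],[0,0,0,0,0.248,0,1],[0,0,0,0,0.248,0,1],[0,0,0,0,0.248,0,1],[0,0,0,0,0.248,0,1],[0,0,0,0,0.248,0,1],[0,0,0,0,0.248,0,1],[0,0,0,0,0,0,1],[0,0,0,0,0,0,1]]]'

```text
clock: 20.45
tcp_pos: [0.5604, 0.3337, 0.1373]
eef_rot: [0.885, 0.465, -0.016, 0.002]
force: [0.2, 0.3, 0.4]
grip_width: 1.002
grip_force: 0.0
```

```bash
python3 - <<'E'
from h import *
from station import *
np.set_printoptions(precision=4,suppress=True)
sh((.5777,.0152,.24))
S=camera("side");T=camera("top")
for n,c in(("side",S),("top",T)):
    h=cv2.cvtColor(c["color"],cv2.COLOR_BGR2HSV).astype(int);H,s,v=h[...,0],h[...,1],h[...,2]
    for ct,a,m in blobs(((H<4)|(H>176))&(s>140)&(v>60),30): print(n,ct,a,ray(c,ct,.085),ray(c,ct,.111))
    print(proj(c,(.5229,.2835,.083)))
E
```

```text
t 20.45 tcp [0.5604 0.3337 0.1373] yaw -34.64 tilt [-0.0273 -0.0183 -0.9995] w 87.2 F [0.2 0.3 0.4] gf 0.0
 to (0.5777, 0.0152, 0.24) [-10.21   7.76  -3.89]
 1mm down [0.001 0.    0.04 ]
side [241.5526 188.6184] 76 [0.517  0.2689 0.085 ] [0.4983 0.2302 0.111 ]
side [357.3583 216.575 ] 120 [0.6487 0.052  0.085 ] [0.6231 0.0247 0.111 ]
side [342.4918 231.2951] 122 [0.5956 0.0319 0.085 ] [0.5728 0.0056 0.111 ]
[240.7529 185.613 ]
top [317.7248 207.2018] 109 [0.6332 0.0327 0.085 ] [0.6281 0.0327 0.111 ]
top [326.4565 234.1196] 92 [0.5817 0.0147 0.085 ] [0.5779 0.0153 0.111 ]
top [184.1829 262.1585] 82 [0.5211 0.2811 0.085 ] [0.5189 0.2748 0.111 ]
[183.2376 261.2921]
```

Emit:
play_rows --targets '[[[0,0,0,-0.024,0.058,-0.021,1],[0,0,-0.95,0,0,0,1],[0,0,-0.95,0,0,0,1],[0,0,-0.95,0,0,0,1],[0,0,-0.95,0,0,0,1],[-0.925,0.7,0,0,0,0,1],[-0.925,0.7,0,0,0,0,1],[-0.925,0.7,0,0,0,0,1],[-0.925,0.7,0,0,0,0,1],[-0.925,0.7,0,0,0,0,1],[-0.925,0.7,0,0,0,0,1],[-0.925,0.7,0,0,0,0,1],[-0.925,0.7,0,0,0,0,1],[-0.925,0.7,0,0,0,0,1],[-0.925,0.7,0,0,0,0,1],[-0.925,0.7,0,0,0,0,1],[0,0,0,0,0,0,1],[0,0,0,0,0,0,1],[0,0,0,0,0,0,1]]]'

```text
clock: 22.45
tcp_pos: [0.5785, 0.0176, 0.2309]
eef_rot: [0.882, 0.471, 0.0, -0.001]
force: [-1.0, 0.3, 0.9]
grip_width: 0.998
grip_force: 0.0
```

```bash
python3 -c "
from h import *
sh((.5779,.0153,.101))"
```

```text
t 22.45 tcp [0.5785 0.0176 0.2309] yaw -33.83 tilt [-1.0e-04  1.1e-03 -1.0e+00] w 86.8 F [-1.   0.3  0.9] gf 0.0
 to (0.5779, 0.0153, 0.101) [-0.09  0.04  5.19]
 1mm down [-0.    0.    0.04]
```

Emit:
play_rows --targets '[[[-0.09,0.04,0.65,0,0,0,1],[0,0,0.65,0,0,0,1],[0,0,0.65,0,0,0,1],[0,0,0.65,0,0,0,1],[0,0,0.65,0,0,0,1],[0,0,0.65,0,0,0,1],[0,0,0.65,0,0,0,1],[0,0,0.64,0,0,0,1],[0,0,0,0,0,0,1],[0,0,0,0,0,0,1],[0,0,0,0,0,0,-1],[0,0,0,0,0,0,-1],[0,0,0,0,0,0,-1],[0,0,0,0,0,0,-1],[0,0,0,0,0,0,-1],[0,0,0,0,0,0,-1],[0,0,0,0,0,0,-1],[0,0,0,0,0,0,-1],[0,0,0,0,0,0,-1],[0,0,0,0,0,0,-1]]]'

```text
clock: 24.45
tcp_pos: [0.5776, 0.0133, 0.1013]
eef_rot: [0.883, 0.47, 0.001, -0.0]
force: [0.4, 0.8, 0.1]
grip_width: 0.269
grip_force: 25.0
```

```bash
python3 -c "
from h import *
sh((.5777,.0155,.225),(.5642,.2555,.225))"
```

```text
t 24.45 tcp [0.5776 0.0133 0.1013] yaw -33.97 tilt [ 8.e-04  9.e-04 -1.e+00] w 23.4 F [0.4 0.8 0.1] gf 25.0
 to (0.5777, 0.0155, 0.225) [ 0.08 -0.05 -4.95]
 to (0.5642, 0.2555, 0.225) [ 7.66 -5.81  0.01]
 1mm down [-0.   -0.    0.04]
```

Emit:
play_rows --targets '[[[0,0,-0.5,0,0,0,-1],[0,0,-0.9,0,0,0,-1],[0,0,-0.9,0,0,0,-1],[0,0,-0.9,0,0,0,-1],[0,0,-0.9,0,0,0,-1],[0,0,-0.85,0,0,0,-1],[0.77,-0.586,0,0,0,0,-1],[0.77,-0.586,0,0,0,0,-1],[0.77,-0.586,0,0,0,0,-1],[0.77,-0.586,0,0,0,0,-1],[0.77,-0.586,0,0,0,0,-1],[0.77,-0.586,0,0,0,0,-1],[0.77,-0.586,0,0,0,0,-1],[0.77,-0.586,0,0,0,0,-1],[0.77,-0.586,0,0,0,0,-1],[0.77,-0.586,0,0,0,0,-1],[0,0,0.7,0,0,0,-1],[0,0,0.7,0,0,0,-1],[0,0,0.7,0,0,0,-1],[0,0,0.7,0,0,0,-1]]]'

```text
clock: 26.45
tcp_pos: [0.5638, 0.2548, 0.1557]
eef_rot: [0.883, 0.47, 0.001, -0.0]
force: [-0.7, -0.4, -0.3]
grip_width: 0.268
grip_force: 25.0
```

Emit:
play_rows --targets '[[[0,0,0.4,0,0,0,-1],[0,0,0,0,0,0,-1],[0,0,0,0,0,0,-1],[0,0,0,0,0,0,-1]]]'

```text
clock: 26.85
tcp_pos: [0.5643, 0.2551, 0.1466]
eef_rot: [0.883, 0.47, 0.001, -0.0]
force: [0.5, -0.2, -0.5]
grip_width: 0.267
grip_force: 25.0
```

```bash
python3 - <<'E'
from h import *
from station import *
sh((.5635,.2545,.12),(.5635,.2545,.0753))
S=camera("side");p=np.array(read_state()["tcp_pos"]);c=S
h=cv2.cvtColor(c["color"],cv2.COLOR_BGR2HSV).astype(int);H,s,v=h[...,0],h[...,1],h[...,2]
for ct,a,m in blobs(((H<4)|(H>176))&(s>140)&(v>60),30): print(ct,a)
print("cap exp",proj(S,p+[0,0,.01]),"bottom",proj(S,p-[0,0,.065]),"hole",proj(S,(.5642,.2555,.045)))
cv2.imwrite("pics/j.png",cv2.resize(S["color"][140:220,210:310],(750,600),interpolation=2))
E
```

```text
t 26.85 tcp [0.5643 0.2551 0.1466] yaw -33.97 tilt [ 0.0025  0.0017 -1.    ] w 23.3 F [ 0.5 -0.2 -0.5] gf 25.0
 to (0.5635, 0.2545, 0.12) [-0.04 -0.01  1.06]
 to (0.5635, 0.2545, 0.0753) [-0.   -0.    1.79]
 1mm down [-0.   -0.    0.04]
[263.3271028  157.19626168] 107
[241.71084337 188.27710843] 83
[357.27826087 216.89565217] 115
cap exp [262.53091933 154.10469069] bottom [264.67039207 186.13151425] hole [265.51197505 200.54199113]
```

View pics/j.png

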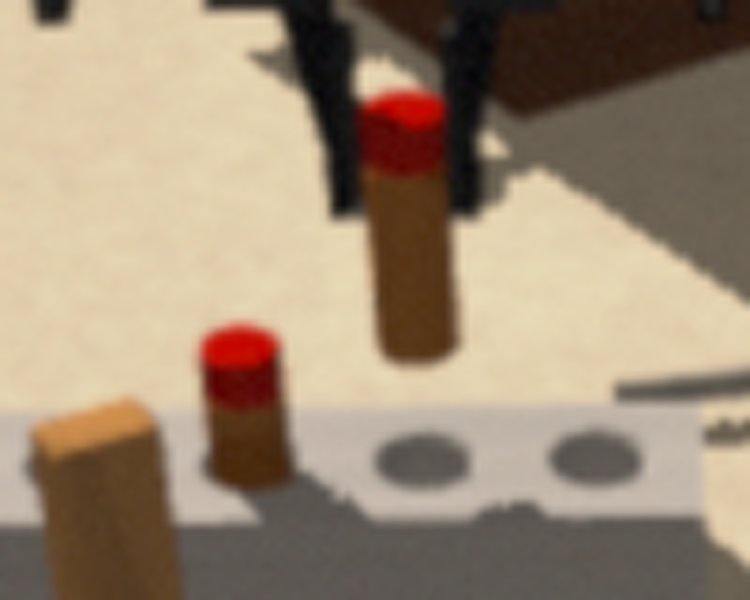

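Hole 2's vial stands upright, with its cap at (241.7,188). The held vial is vertical with its base at (265.2,185.8), as expected, so I'll lower it slowly.

Emit:
play_rows --targets '[[[-0.04,-0.01,0.36,0,0,0,-1],[0,0,0.35,0,0,0,-1],[0,0,0.35,0,0,0,-1],[0,0,0,0,0,0,-1],[0,0,0,0,0,0,-1],[0,0,0.2,0,0,0,-1],[0,0,0.2,0,0,0,-1],[0,0,0.2,0,0,0,-1],[0,0,0.2,0,0,0,-1],[0,0,0,0,0,0,-1]]]'

```text
clock: 27.9
tcp_pos: [0.5624, 0.2539, 0.0978]
eef_rot: [0.883, 0.47, -0.0, -0.0]
force: [-0.9, 0.4, -0.7]
grip_width: 0.269
grip_force: 25.0
```

```bash
python3 -c "
from h import *
sh((.5635,.2545,.0753))"
```

```text
t 27.9 tcp [0.5624 0.2539 0.0978] yaw -33.97 tilt [-5.e-04  2.e-04 -1.e+00] w 23.4 F [-0.9  0.4 -0.7] gf 25.0
 to (0.5635, 0.2545, 0.0753) [0.04 0.02 0.9 ]
 1mm down [0.   0.   0.04]
```

In the hole by 12 mm with no load. I'll go on down, release and rise.

Emit:
play_rows --targets '[[[0.02,0.01,0.18,0,0,0,-1],[0.02,0.01,0.18,0,0,0,-1],[0,0,0.18,0,0,0,-1],[0,0,0.16,0,0,0,-1],[0,0,0.16,0,0,0,-1],[0,0,0,0,0,0,-1],[0,0,0,0,0,0,-1]]]'

```text
clock: 28.6
tcp_pos: [0.5638, 0.2545, 0.077]
eef_rot: [0.883, 0.47, 0.0, -0.0]
force: [-1.1, -1.6, -1.4]
grip_width: 0.271
grip_force: 25.0
```

Emit:
play_rows --targets '[[[0,0,0,0,0,0,-0.2],[0,0,0,0,0,0,-0.2],[0,0,0,0,0,0,-0.2],[0,0,0,0,0,0,-0.2],[0,0,-0.5,0,0,0,-0.2],[0,0,-0.8,0,0,0,-0.2],[0,0,-0.9,0,0,0,-0.2],[0,0,-0.9,0,0,0,1],[0,0,-0.9,0,0,0,1],[0,0,-0.9,0,0,0,1],[0,0,-0.9,0,0,0,1],[-0.8,0.8,0,0,0,0,1],[-0.8,0.8,0,0,0,0,1],[-0.8,0.8,0,0,0,0,1],[-0.8,0.8,0,0,0,0,1],[-0.8,0.8,0,0,0,0,1],[-0.8,0.8,0,0,0,0,1],[-0.8,0.8,0,0,0,0,1],[0,0,0,0,0,0,1],[0,0,0,0,0,0,1]]]'

```text
clock: 30.6
tcp_pos: [0.6019, 0.0598, 0.2231]
eef_rot: [0.883, 0.469, 0.001, -0.0]
force: [-0.4, 0.7, 0.2]
grip_width: 0.995
grip_force: 0.0
```

```bash
cat >> h.py <<'E'
def reds():
    from station import camera
    for n in("side","top"):
        c=camera(n); h=cv2.cvtColor(c["color"],cv2.COLOR_BGR2HSV).astype(int);H,s,v=h[...,0],h[...,1],h[...,2]
        for ct,a,m in blobs(((H<4)|(H>176))&(s>140)&(v>60),30): print(n,np.round(ct,1),a,np.round(ray(c,ct,.085)[:2],4),np.round(ray(c,ct,.111)[:2],4))
        for p in((.5229,.2835,.085),(.5642,.2555,.085),(.6059,.2277,.085)): print("  exp",np.round(proj(c,p),1))
E
python3 -c "
from h import *
sh((.6281,.0326,.23),(.6281,.0326,.101)); reds()"
```

```text
t 30.6 tcp [0.6019 0.0598 0.2231] yaw -34.05 tilt [ 0.0018  0.0013 -1.    ] w 86.6 F [-0.4  0.7  0.2] gf 0.0
 to (0.6281, 0.0326, 0.23) [-0.31  1.48 -0.28]
 to (0.6281, 0.0326, 0.101) [-0.01 -0.    5.16]
 1mm down [-0.   -0.    0.04]
side [265.3 187.7] 81 [0.5594 0.244 ] [0.5384 0.2066]
side [241.7 188.4] 85 [0.5177 0.2694] [0.4989 0.2307]
side [357.3 216.7] 124 [0.6484 0.0517] [0.6227 0.0244]
  exp [240.7 184.8]
  exp [264.4 184.6]
  exp [288.2 184.4]
top [199.7 240.2] 108 [0.5636 0.2543] [0.5603 0.2487]
top [184.6 261.9] 110 [0.5217 0.2804] [0.5195 0.2741]
  exp [183.  261.2]
  exp [199.1 239.9]
  exp [214.9 218.5]
```

Emit:
play_rows --targets '[[[-0.155,0.74,0,0,0,0,1],[-0.155,0.74,0,0,0,0,1],[0,0,0,0,0,0,1],[0,0,0.61,0,0,0,1],[0,0,0.61,0,0,0,1],[0,0,0.61,0,0,0,1],[0,0,0.61,0,0,0,1],[0,0,0.61,0,0,0,1],[0,0,0.61,0,0,0,1],[0,0,0.61,0,0,0,1],[0,0,0.61,0,0,0,1],[0,0,0,0,0,0,1],[0,0,0,0,0,0,1],[0,0,0,0,0,0,1]]]'

```text
clock: 32.1
tcp_pos: [0.6288, 0.0333, 0.101]
eef_rot: [0.883, 0.47, 0.001, 0.0]
force: [-0.3, 0.2, -0.3]
grip_width: 1.0
grip_force: 0.0
```

```bash
python3 -c "
from h import *
sh((.6281,.0326,.101))"
```

```text
t 32.1 tcp [0.6288 0.0333 0.101 ] yaw -33.97 tilt [ 0.0022  0.0011 -1.    ] w 87.0 F [-0.3  0.2 -0.3] gf 0.0
 to (0.6281, 0.0326, 0.101) [-0.04 -0.01  0.  ]
 1mm down [-0.   -0.    0.04]
```

Emit:
play_rows --targets '[[[-0.02,0,0,0,0,0,-1],[0,0,0,0,0,0,-1],[0,0,0,0,0,0,-1],[0,0,0,0,0,0,-1],[0,0,0,0,0,0,-1],[0,0,0,0,0,0,-1],[0,0,0,0,0,0,-1],[0,0,0,0,0,0,-1],[0,0,0,0,0,0,-1],[0,0,0,0,0,0,-1],[0,0,-0.5,0,0,0,-1],[0,0,-0.9,0,0,0,-1],[0,0,-0.9,0,0,0,-1],[0,0,-0.9,0,0,0,-1],[0,0,-0.9,0,0,0,-1],[0,0,-0.8,0,0,0,-1]]]'

```text
clock: 33.7
tcp_pos: [0.628, 0.0327, 0.2251]
eef_rot: [0.883, 0.47, 0.001, 0.0]
force: [0.4, 0.4, -1.0]
grip_width: 0.269
grip_force: 24.9
```

Emit:
play_rows --targets '[[[0.744,-0.638,0,0,0,0,-1],[0.744,-0.638,0,0,0,0,-1],[0.744,-0.638,0,0,0,0,-1],[0.744,-0.638,0,0,0,0,-1],[0.744,-0.638,0,0,0,0,-1],[0.744,-0.638,0,0,0,0,-1],[0.744,-0.638,0,0,0,0,-1],[0.744,-0.638,0,0,0,0,-1],[0,0,0.7,0,0,0,-1],[0,0,0.7,0,0,0,-1],[0,0,0.7,0,0,0,-1],[0,0,0.7,0,0,0,-1],[0,0,0.6,0,0,0,-1],[0,0,0.3,0,0,0,-1],[0,0,0,0,0,0,-1],[0,0,0,0,0,0,-1],[0,0,0,0,0,0,-1]]]'

```text
clock: 35.4
tcp_pos: [0.6057, 0.2277, 0.1314]
eef_rot: [0.883, 0.47, 0.001, -0.0]
force: [-0.3, -0.1, -0.1]
grip_width: 0.265
grip_force: 24.9
```

```bash
python3 -c "
from h import *
sh((.6058,.2274,.12),(.6058,.2274,.0755))"
```

```text
t 35.4 tcp [0.6057 0.2277 0.1314] yaw -33.97 tilt [ 0.0023  0.0015 -1.    ] w 23.1 F [-0.3 -0.1 -0.1] gf 24.9
 to (0.6058, 0.2274, 0.12) [-0.01  0.01  0.46]
 to (0.6058, 0.2274, 0.0755) [-0.   -0.    1.78]
 1mm down [-0.   -0.    0.04]
```

Emit:
play_rows --targets '[[[0,0,0.26,0,0,0,-1],[0,0,0.2,0,0,0,-1],[0,0,0.2,0,0,0,-1],[0,0,0.2,0,0,0,-1],[0,0,0.2,0,0,0,-1],[0,0,0.2,0,0,0,-1],[0,0,0,0,0,0,-1]]]'

```text
clock: 36.1
tcp_pos: [0.6047, 0.2273, 0.0978]
eef_rot: [0.883, 0.47, -0.0, -0.0]
force: [-0.5, 0.7, -1.4]
grip_width: 0.27
grip_force: 24.9
```

```bash
python3 -c "
from h import *
sh((.6058,.2274,.0755))"
```

```text
t 36.1 tcp [0.6047 0.2273 0.0978] yaw -33.97 tilt [-4.e-04  3.e-04 -1.e+00] w 23.5 F [-0.5  0.7 -1.4] gf 24.9
 to (0.6058, 0.2274, 0.0755) [0.03 0.03 0.89]
 1mm down [-0.    0.    0.04]
```

Emit:
play_rows --targets '[[[0.015,0.015,0.18,0,0,0,-1],[0.015,0.015,0.18,0,0,0,-1],[0,0,0.18,0,0,0,-1],[0,0,0.16,0,0,0,-1],[0,0,0.16,0,0,0,-1],[0,0,0,0,0,0,-1],[0,0,0,0,0,0,-1],[0,0,0,0,0,0,-0.2],[0,0,0,0,0,0,-0.2],[0,0,0,0,0,0,-0.2],[0,0,0,0,0,0,-0.2],[0,0,-0.5,0,0,0,-0.2],[0,0,-0.8,0,0,0,-0.2],[0,0,-0.9,0,0,0,-0.2],[0,0,-0.9,0,0,0,1],[0,0,-0.9,0,0,0,1],[0,0,-0.9,0,0,0,1],[0,0,-0.9,0,0,0,1],[0,0,0,0,0,0,1]]]'

```text
clock: 38.0
tcp_pos: [0.6077, 0.2283, 0.2273]
eef_rot: [0.883, 0.47, 0.004, 0.0]
force: [0.9, -0.6, 0.7]
grip_width: 0.771
grip_force: 0.0
```

Emit:
play_rows --targets '[[[0,0,0,0,0,0.28,1],[0,0,0,0,0,0.28,1],[0,0,0,0,0,0.28,1],[0,0,0,0,0,0.28,1],[0,0,0,0,0,0.28,1],[0,0,0,0,0,0.28,1],[0,0,0,0,0,0.28,1],[0,0,0,0,0,0,1]]]'

```text
clock: 38.8
tcp_pos: [0.6059, 0.2276, 0.2223]
eef_rot: [1.0, -0.025, 0.0, -0.0]
force: [-0.5, 0.6, -0.6]
grip_width: 1.0
grip_force: 0.0
```

```bash
cat >> h.py <<'E'
th=np.radians(8.2);SO=np.array([.5757,-.074]);SX=np.array([np.cos(th),np.sin(th)]);SY=np.array([-np.sin(th),np.cos(th)])
def st(p): d=np.array(p[:2])-SO; return np.round(1000*np.array([d@SX,d@SY]),1)
def wd(x,y,z): return tuple(np.round(np.r_[SO+(x*SX+y*SY)/1000,z],4))
def bl():
    from station import camera
    c=camera("top");h=cv2.cvtColor(c["color"],cv2.COLOR_BGR2HSV).astype(int);H,s,v=h[...,0],h[...,1],h[...,2]
    poly=np.array([proj(c,wd(x,y,.04)) for x,y in((-97,-240),(97,-240),(97,122),(-97,122))]).astype(np.int32)
    reg=np.zeros(H.shape,np.uint8);cv2.fillConvexPoly(reg,poly,1)
    m=(reg>0)&(H>4)&(H<32)&(s>105)&(v>45); m=cv2.morphologyEx(m.astype(np.uint8),cv2.MORPH_CLOSE,np.ones((3,3)))
    for q,a,mm in blobs(m,18): print("blank px",np.round(q,1),a,"stand",st(ray(c,q,.048)),"tray",st(ray(c,q,.016)),h[mm].mean(0).astype(int))
E
python3 -c "
from h import *
sh((.4475,.2142,.21),(.4475,.2142,.077)); reds();bl()"
```

```text
t 38.8 tcp [0.6059 0.2276 0.2223] yaw -92.9 tilt [ 7.e-04  7.e-04 -1.e+00] w 87.0 F [-0.5  0.6 -0.6] gf 0.0
 to (0.4475, 0.2142, 0.21) [-6.3   0.86  0.49]
 to (0.4475, 0.2142, 0.077) [-0.    0.    5.32]
 1mm down [-0.    0.    0.04]
side [265.2 187.6] 81 [0.5593 0.2442] [0.5384 0.2068]
side [289.  187.4] 80 [0.6004 0.2164] [0.5773 0.1805]
side [241.6 188.3] 81 [0.5176 0.2701] [0.4989 0.2313]
  exp [240.7 184.8]
  exp [264.4 184.6]
  exp [288.2 184.4]
top [214.8 221.5] 51 [0.6002 0.2275] [0.5959 0.2226]
  exp [183.  261.2]
  exp [199.1 239.9]
  exp [214.9 218.5]
blank px [359.2 194.9] 307 stand [94.6 11.6] tray [101.2   8. ] [ 13 133 111]
blank px [374.9 209.3] 72 stand [ 62.  -15.6] tray [ 67.7 -20. ] [ 11 128  92]
blank px [310.7 260. ] 103 stand [-23.3 122.1] tray [-20.2 122. ] [ 13 130 117]
blank px [407.5 228.7] 77 stand [ 16.2 -74.5] tray [ 20.4 -80.7] [ 11 132  89]
blank px [368.3 235. ] 94 stand [12.6  4. ] tray [16.8  0.2] [ 20 136 117]
blank px [375.3 249.2] 102 stand [-16.9  -6.1] tray [-13.6 -10.2] [ 11 142 162]
blank px [380.5 276.5] 103 stand [-71.2  -9.2] tray [-69.5 -13.4] [ 11 138 163]
```

Emit:
play_rows --targets '[[[-0.9,0.123,0.07,0,0,0,1],[-0.9,0.123,0.07,0,0,0,1],[-0.9,0.123,0.07,0,0,0,1],[-0.9,0.123,0.07,0,0,0,1],[-0.9,0.123,0.07,0,0,0,1],[-0.9,0.123,0.07,0,0,0,1],[-0.9,0.123,0.07,0,0,0,1],[0,0,0,0,0,0.07,1],[0,0,0,0,0,0,1],[0,0,0,0,0,0,1],[0,0,0.7,0,0,0,1],[0,0,0.7,0,0,0,1],[0,0,0.7,0,0,0,1],[0,0,0.7,0,0,0,1],[0,0,0.7,0,0,0,1],[0,0,0.7,0,0,0,1],[0,0,0.7,0,0,0,1],[0,0,0.42,0,0,0,1],[0,0,0,0,0,0,1],[0,0,0,0,0,0,1]]]'

```text
clock: 40.95
tcp_pos: [0.4483, 0.214, 0.0773]
eef_rot: [0.999, -0.042, 0.001, -0.0]
force: [-0.0, 0.2, -0.3]
grip_width: 0.998
grip_force: 0.0
```

```bash
python3 -c "
from h import *
sh((.4475,.2142,.077))"
```

```text
t 40.95 tcp [0.4483 0.214  0.0773] yaw -94.85 tilt [ 1.1e-03  9.0e-04 -1.0e+00] w 86.8 F [-0.   0.2 -0.3] gf 0.0
 to (0.4475, 0.2142, 0.077) [-0.03 -0.01  0.01]
 1mm down [-0.    0.    0.04]
```

Emit:
play_rows --targets '[[[0,0,0,0,0,0,-1],[0,0,0,0,0,0,-1],[0,0,0,0,0,0,-1],[0,0,0,0,0,0,-1],[0,0,0,0,0,0,-1],[0,0,0,0,0,0,-1],[0,0,0,0,0,0,-1],[0,0,0,0,0,0,-1],[0,0,0,0,0,0,-1],[0,0,0,0,0,0,-1]]]' --squeeze 40

```text
clock: 41.95
tcp_pos: [0.4479, 0.2139, 0.0769]
eef_rot: [0.999, -0.042, 0.0, -0.0]
force: [-0.5, 0.3, -0.4]
grip_width: 0.226
grip_force: 40.0
```

```bash
python3 -c "
from h import *
to((.4475,.2142,.077),-81.8);print(wd(0,105,.2),wd(62,105,.2),wd(-66,105,.2),wd(62,105,.11))"
```

```text
t 41.95 tcp [0.4479 0.2139 0.0769] yaw -94.87 tilt [ 8.e-04  8.e-04 -1.e+00] w 19.7 F [-0.5  0.3 -0.4] gf 40.0
 turn z -0.436  shift [-0.01 -0.02 -0.01]
(np.float64(0.5607), np.float64(0.0299), np.float64(0.2)) (np.float64(0.6221), np.float64(0.0388), np.float64(0.2)) (np.float64(0.4954), np.float64(0.0205), np.float64(0.2)) (np.float64(0.6221), np.float64(0.0388), np.float64(0.11))
```

Emit:
play_rows --targets '[[[0,0,-0.6,0,0,0,-1],[0,0,-0.9,0,0,0,-1],[0,0,-0.9,0,0,0,-1],[0,0,-0.9,0,0,0,-1],[0,0,-0.4,0,0,0,-1],[0,0,0,0,0,-0.218,-1],[0,0,0,0,0,-0.218,-1],[0.085,0.939,0,0,0,0,-1],[0.085,0.939,0,0,0,0,-1],[0.085,0.939,0,0,0,0,-1],[0.085,0.939,0,0,0,0,-1],[0.085,0.939,0,0,0,0,-1],[0.085,0.939,0,0,0,0,-1],[0.085,0.939,0,0,0,0,-1],[0.085,0.939,0,0,0,0,-1],[0.085,0.939,0,0,0,0,-1],[0.085,0.939,0,0,0,0,-1],[0.085,0.939,0,0,0,0,-1],[0,0,0,0,0,0,-1],[0,0,0,0,0,0,-1]]]'

```text
clock: 43.95
tcp_pos: [0.5075, -0.0386, 0.1686]
eef_rot: [0.997, 0.071, -0.0, -0.0]
force: [-0.2, 1.6, -1.5]
grip_width: 0.23
grip_force: 40.0
```

```bash
python3 - <<'E'
from h import *
from station import *
to(wd(-62,45,.1095),-81.8); print(st(read_state()["tcp_pos"])); bl()
S=camera("side");cv2.imwrite("pics/k.png",S["color"][150:450,230:560])
E
```

```text
t 43.95 tcp [ 0.5075 -0.0386  0.1686] yaw -81.85 tilt [-2.e-04  9.e-04 -1.e+00] w 20.0 F [-0.2  1.6 -1.5] gf 40.0
 turn z -0.002  shift [ 0.02 -0.01  2.36]
[-62.5  44.8]
blank px [385.6 244.6] 8804 stand [-10.2 -27.3] tray [ -6.7 -32. ] [  5 135  79]
```

View pics/k.png

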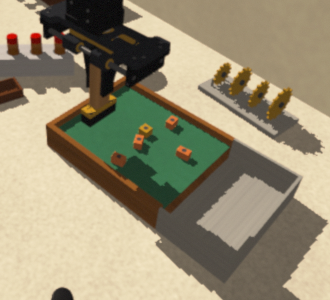

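The sweeper hangs upright above the −x side, behind the five blanks. I'll lower it and sweep lane 1.

Emit:
play_rows --targets '[[[0.1,0,0.6,0,0,0,-1],[0,0,0.7,0,0,0,-1],[0,0,0.6,0,0,0,-1],[0,0,0.3,0,0,0,-1],[0,0,0.12,0,0,0,-1],[0,0,0,0,0,0,-1],[0,0,0,0,0,0,-1]]]'

```text
clock: 44.75
tcp_pos: [0.5108, -0.0379, 0.1119]
eef_rot: [0.997, 0.072, 0.001, -0.0]
force: [-0.1, -0.9, -1.2]
grip_width: 0.228
grip_force: 40.0
```

```bash
python3 - <<'E'
from h import *
from station import *
to(wd(-60,45,.1095),-81.8); print(st(read_state()["tcp_pos"]))
E
```

```text
t 44.75 tcp [ 0.5108 -0.0379  0.1119] yaw -81.78 tilt [ 0.0019  0.001  -1.    ] w 19.8 F [-0.1 -0.9 -1.2] gf 40.0
 turn z 0.001  shift [-0.04 -0.    0.1 ]
[-59.1  45. ]
```

Emit:
play_rows --targets '[[[-0.03,0.2,0.08,0,0,0,-1],[0,0.45,0,0,0,0,-1],[0,0.5,0,0,0,0,-1],[0,0.5,0,0,0,0,-1],[0,0.5,0,0,0,0,-1],[0,0.5,0,0,0,0,-1],[0,0.5,0,0,0,0,-1],[0,0.5,0,0,0,0,-1],[0,0.5,0,0,0,0,-1],[0,0.5,0,0,0,0,-1],[0,0.5,0,0,0,0,-1],[0,0.5,0,0,0,0,-1],[0,0.5,0,0,0,0,-1],[0,0.5,0,0,0,0,-1],[0,0.4,0,0,0,0,-1],[0,0.3,0,0,0,0,-1],[0,0,0,0,0,0,-1]]]'

```text
clock: 46.45
tcp_pos: [0.5358, -0.2214, 0.1091]
eef_rot: [0.997, 0.071, 0.0, -0.0]
force: [0.3, 0.2, -0.7]
grip_width: 0.225
grip_force: 40.0
```

```bash
python3 - <<'E'
from h import *
from station import *
to(wd(-2,45,.160),-81.8); print(st(read_state()["tcp_pos"]))
S=camera("side");h=cv2.cvtColor(S["color"],cv2.COLOR_BGR2HSV).astype(int);H,s,v=h[...,0],h[...,1],h[...,2]
reg=np.zeros(H.shape,np.uint8);cv2.fillConvexPoly(reg,np.array([proj(S,wd(x,y,z)) for x,y,z in((-90,-232,.02),(90,-232,.02),(92,112,.04),(-92,112,.04))]).astype(np.int32),1)
for q,a,m in blobs((reg>0)&(H>4)&(H<32)&(s>140)&(v>60),12): print(np.round(q,1),a,st(ray(S,q,.045)),st(ray(S,q,.012)),h[m].mean(0).astype(int))
E
```

```text
t 46.45 tcp [ 0.5358 -0.2214  0.1091] yaw -81.88 tilt [ 8.e-04  3.e-04 -1.e+00] w 19.5 F [ 0.3  0.2 -0.7] gf 40.0
 turn z -0.003  shift [ 2.34 -7.41 -2.04]
[ -60.5 -140.2]
[423.3 288.1] 277 [ 56.9 -68.9] [ 89.2 -52.8] [ 18 170  91]
[371.8 285.3] 251 [-1.6 -3.1] [27.1 17. ] [ 15 184 160]
[347.5 324.5] 556 [-96.8 -33.3] [-74. -15.] [ 14 182 159]
[409.2 296.9] 55 [ 22.1 -64.6] [ 52.2 -48.3] [ 15 166  99]
[418.5 336.9] 849 [ -37.3 -125.4] [ -10.8 -112.7] [ 16 157 102]
[449.2 316.5] 33 [  32.7 -135.4] [  63.5 -123.4] [ 18 162  85]
[423.8 376.5] 59 [ -90.5 -172. ] [ -67.3 -162.2] [ 10 167 113]
```

The blank is in the tray at side pixel (424,376). Next is the middle lane.

Emit:
play_rows --targets '[[[0,0,-0.7,0,0,0,-1],[0,0,-0.7,0,0,0,-1],[0,0,-0.6,0,0,0,-1],[0.293,-0.926,0,0,0,0,-1],[0.293,-0.926,0,0,0,0,-1],[0.293,-0.926,0,0,0,0,-1],[0.293,-0.926,0,0,0,0,-1],[0.293,-0.926,0,0,0,0,-1],[0.293,-0.926,0,0,0,0,-1],[0.293,-0.926,0,0,0,0,-1],[0.293,-0.926,0,0,0,0,-1],[0,0,0,0,0,0,-1],[0,0,0,0,0,0,-1]]]'

```text
clock: 47.8
tcp_pos: [0.5673, -0.0276, 0.1595]
eef_rot: [0.997, 0.073, 0.0, -0.0]
force: [-0.1, 0.5, -1.1]
grip_width: 0.231
grip_force: 40.0
```

```bash
python3 - <<'E'
from h import *
from station import *
to(wd(-2,45,.1095),-81.8); print(st(read_state()["tcp_pos"]))
cv2.imwrite("pics/l.png",camera("side")["color"][150:450,230:560])
E
```

```text
t 47.8 tcp [ 0.5673 -0.0276  0.1595] yaw -81.68 tilt [ 9.e-04  9.e-04 -1.e+00] w 20.1 F [-0.1  0.5 -1.1] gf 40.0
 turn z 0.004  shift [-0.01  0.08  2.  ]
[-1.7 47.1]
```

View pics/l.png

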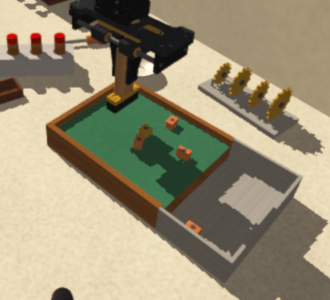

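One blank lies in the tray at crop (192,228), and four are still on the deck ahead of the blade. I'll sweep the middle lane.

Emit:
play_rows --targets '[[[0,0,0.6,0,0,0,-1],[0,0,0.6,0,0,0,-1],[0,0,0.5,0,0,0,-1],[0,0,0.3,0,0,0,-1],[0,0,0,0,0,0,-1],[0,0.3,0,0,0,0,-1],[0,0.4,0,0,0,0,-1],[0,0.4,0,0,0,0,-1],[0,0.4,0,0,0,0,-1],[0,0.4,0,0,0,0,-1],[0,0.4,0,0,0,0,-1],[0,0.4,0,0,0,0,-1],[0,0.4,0,0,0,0,-1],[0,0.4,0,0,0,0,-1],[0,0.4,0,0,0,0,-1],[0,0.4,0,0,0,0,-1],[0,0.4,0,0,0,0,-1],[0,0.4,0,0,0,0,-1]]]'

```text
clock: 49.65
tcp_pos: [0.5857, -0.1553, 0.1092]
eef_rot: [0.997, 0.072, 0.0, -0.0]
force: [0.0, 0.5, -0.5]
grip_width: 0.227
grip_force: 40.0
```

```bash
cat >> h.py <<'E'
def sb():
    from station import camera
    S=camera("side");h=cv2.cvtColor(S["color"],cv2.COLOR_BGR2HSV).astype(int);H,s,v=h[...,0],h[...,1],h[...,2]
    reg=np.zeros(H.shape,np.uint8);cv2.fillConvexPoly(reg,np.array([proj(S,wd(x,y,z)) for x,y,z in((-90,-232,.02),(90,-232,.02),(92,112,.04),(-92,112,.04))]).astype(np.int32),1)
    for q,a,m in blobs((reg>0)&(H>4)&(H<32)&(s>140)&(v>60),12): print(np.round(q,1),a,st(ray(S,q,.045)),st(ray(S,q,.012)),h[m].mean(0).astype(int))
E
python3 - <<'E'
from h import *
from station import *
to(wd(-2,-140,.1095),-81.8); print(st(read_state()["tcp_pos"])); sb()
E
```

```text
t 49.65 tcp [ 0.5857 -0.1553  0.1092] yaw -81.79 tilt [ 8.e-04  9.e-04 -1.e+00] w 19.7 F [ 0.   0.5 -0.5] gf 40.0
 turn z 0.0  shift [-0.01  2.32 -0.01]
[ -1.7 -81.9]
[399.2 272.9] 65 [ 58.1 -16.5] [90.5  2.8] [ 11 175 145]
[417.9 312.6] 1573 [  3.3 -95.6] [ 32.3 -81.1] [ 14 169 102]
[347.5 324.5] 557 [-96.8 -33.3] [-74. -15.] [ 14 183 153]
[423.3 376.2] 82 [ -90.6 -171.2] [ -67.4 -161.4] [ 11 172 207]
```

Emit:
play_rows --targets '[[[0,0.4,0,0,0,0,-1],[0,0.4,0,0,0,0,-1],[0,0.4,0,0,0,0,-1],[0,0.4,0,0,0,0,-1],[0,0.4,0,0,0,0,-1],[0,0.4,0,0,0,0,-1],[0,0,0,0,0,0,-1],[0,0,-0.7,0,0,0,-1],[0,0,-0.7,0,0,0,-1],[0,0,-0.6,0,0,0,-1],[0.31,-0.935,0,0,0,0,-1],[0.31,-0.935,0,0,0,0,-1],[0.31,-0.935,0,0,0,0,-1],[0.31,-0.935,0,0,0,0,-1],[0.31,-0.935,0,0,0,0,-1],[0.31,-0.935,0,0,0,0,-1],[0.31,-0.935,0,0,0,0,-1],[0.31,-0.935,0,0,0,0,-1],[0,0,0,0,0,0,-1],[0,0,0,0,0,0,-1]]]'

```text
clock: 51.7
tcp_pos: [0.6288, -0.0193, 0.1595]
eef_rot: [0.997, 0.072, 0.0, -0.0]
force: [-0.1, -0.8, -1.5]
grip_width: 0.226
grip_force: 40.0
```

```bash
python3 - <<'E'
from h import *
from station import *
to(wd(60,45,.1095),-81.8); print(st(read_state()["tcp_pos"])); sb()
E
```

```text
t 51.7 tcp [ 0.6288 -0.0193  0.1595] yaw -81.69 tilt [ 8.e-04  8.e-04 -1.e+00] w 19.7 F [-0.1 -0.8 -1.5] gf 40.0
 turn z 0.004  shift [-0.01  0.06  2.  ]
[60.4 46.6]
[401.3 273. ] 110 [ 60.6 -19.4] [93.2 -0.2] [ 11 172 100]
[347.5 324.5] 557 [-96.8 -33.3] [-74. -15.] [ 14 184 144]
[432.7 333.2] 735 [ -15.4 -136.5] [  12.4 -124.5] [ 14 175  79]
[427.8 349.1] 148 [ -46.4 -148.6] [ -20.5 -137.4] [ 10 178 120]
[423.3 376.2] 82 [ -90.6 -171.2] [ -67.4 -161.4] [ 10 173 198]
```

Emit:
play_rows --targets '[[[0,0,0.6,0,0,0,-1],[0,0,0.6,0,0,0,-1],[0,0,0.5,0,0,0,-1],[0,0,0.3,0,0,0,-1],[0,0,0,0,0,0,-1],[0,0.4,0,0,0,0,-1],[0,0.5,0,0,0,0,-1],[0,0.5,0,0,0,0,-1],[0,0.5,0,0,0,0,-1],[0,0.5,0,0,0,0,-1],[0,0.5,0,0,0,0,-1],[0,0.5,0,0,0,0,-1],[0,0.5,0,0,0,0,-1],[0,0.5,0,0,0,0,-1],[0,0.5,0,0,0,0,-1],[0,0.5,0,0,0,0,-1],[0,0.5,0,0,0,0,-1],[0,0.5,0,0,0,0,-1],[0,0.5,0,0,0,0,-1],[0,0.5,0,0,0,0,-1]]]'

```text
clock: 53.75
tcp_pos: [0.6554, -0.2042, 0.1092]
eef_rot: [0.997, 0.072, 0.0, -0.0]
force: [-0.5, -0.1, -1.4]
grip_width: 0.226
grip_force: 40.0
```

Emit:
play_rows --targets '[[[0,0.2,0,0,0,0,-1],[0,0,0,0,0,0,-1],[0,0,-0.7,0,0,0,-1],[0,0,-0.7,0,0,0,-1],[0,0,-0.7,0,0,0,-1],[0,-0.9,0,0,0,0,-1],[0,-0.9,0,0,0,0,-1],[0,-0.9,0,0,0,0,-1],[0,-0.9,0,0,0,0,-1],[0,-0.9,0,0,0,0,-1],[0,-0.9,0,0,0,0,-1],[0,-0.9,0,0,0,0,-1],[0,-0.9,0,0,0,0,-1],[0,-0.9,0,0,0,0,-1],[0,-0.9,0,0,0,0,-1],[0,-0.9,0,0,0,0,-1],[0,-0.9,0,0,0,0,-1],[0,0,0,0,0,0,-1]]]'

```text
clock: 55.55
tcp_pos: [0.6166, 0.0645, 0.1619]
eef_rot: [0.997, 0.075, 0.0, -0.002]
force: [-0.7, 0.5, -0.8]
grip_width: 0.227
grip_force: 40.0
```

```bash
python3 - <<'E'
from h import *
from station import *
to(None); print(st(read_state()["tcp_pos"])); sb(); bl()
a=camera("side")["color"][210:410,260:560]; b=camera("top")["color"][170:310,290:510]
cv2.imwrite("pics/m.png",np.hstack([cv2.resize(a,(420,280),interpolation=2),cv2.resize(b,(380,280),interpolation=2)]))
E
```

```text
t 55.55 tcp [0.6166 0.0645 0.1619] yaw -81.43 tilt [ 4.0e-04  3.3e-03 -1.0e+00] w 19.7 F [-0.7  0.5 -0.8] gf 40.0
[ 60.3 131.3]
[347.6 324.5] 558 [-96.8 -33.5] [-74.  -15.2] [ 14 184 141]
[433.  333.1] 728 [ -15.1 -136.7] [  12.8 -124.8] [ 14 175  78]
[457.  321.5] 125 [  32.3 -149.9] [  63.1 -138.8] [ 10 176 101]
[427.8 349.1] 147 [ -46.4 -148.6] [ -20.5 -137.5] [ 10 179 118]
[423.3 376.2] 82 [ -90.6 -171.2] [ -67.4 -161.4] [ 10 173 194]
blank px [390.5 190.9] 158 stand [ 95.2 -51.5] tray [101.9 -56.9] [ 12 140 106]
blank px [327.3 245.6] 3688 stand [ 1.1 86.6] tray [ 4.9 85.3] [  5 133  59]
blank px [432.1 205.3] 75 stand [  57.  -129.4] tray [  62.5 -137.3] [ 10 131  91]
blank px [438.5 228. ] 85 stand [  10.5 -135.4] tray [  14.6 -143.4] [ 17 134  84]
blank px [437.4 245.5] 82 stand [ -23.8 -128.2] tray [ -20.7 -136. ] [ 10 139 107]
blank px [453.  270.1] 88 stand [ -75.1 -151.4] tray [ -73.6 -160. ] [ 10 137 162]
```

View pics/m.png

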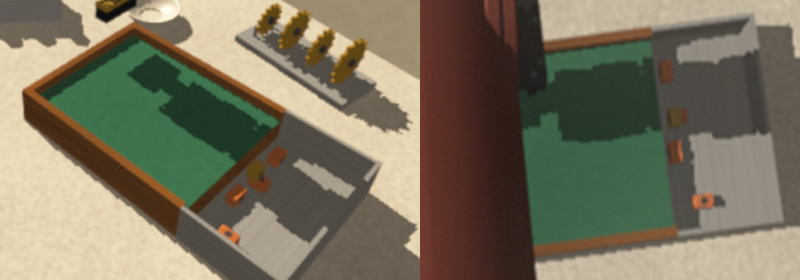

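The deck is clear and all five blanks are in the tray: side-crop points (228,232), (237,195), (262,183), (255,172) and (276,156). Now I'll return the sweeper.

Emit:
play_rows --targets '[[[0,0,-0.5,0,0,0.224,-1],[0,0,-0.5,0,0,0.224,-1],[0,0,0,0,0,0,-1],[0,0,0,0,0,0,-1]]]'

```text
clock: 56.15
tcp_pos: [0.6175, 0.0583, 0.1868]
eef_rot: [0.999, -0.044, 0.001, -0.0]
force: [0.2, 0.1, -1.5]
grip_width: 0.23
grip_force: 40.0
```

```bash
python3 -c "
from h import *
sh((.4477,.2138,.185),(.4477,.2138,.0775))"
```

```text
t 56.15 tcp [0.6175 0.0583 0.1868] yaw -95.1 tilt [ 1.3e-03  7.0e-04 -1.0e+00] w 20.0 F [ 0.2  0.1 -1.5] gf 40.0
 to (0.4477, 0.2138, 0.185) [-7.32 -5.59  0.07]
 to (0.4477, 0.2138, 0.0775) [-0.01  0.    4.3 ]
 1mm down [-0.    0.    0.04]
```

Emit:
play_rows --targets '[[[-0.732,-0.56,0,0,0,0,-1],[-0.732,-0.56,0,0,0,0,-1],[-0.732,-0.56,0,0,0,0,-1],[-0.732,-0.56,0,0,0,0,-1],[-0.732,-0.56,0,0,0,0,-1],[-0.732,-0.56,0,0,0,0,-1],[-0.732,-0.56,0,0,0,0,-1],[-0.732,-0.56,0,0,0,0,-1],[-0.732,-0.56,0,0,0,0,-1],[-0.732,-0.56,0,0,0,0,-1],[0,0,0,0,0,0,-1],[0,0,0,0,0,0,-1],[0,0,0.7,0,0,0,-1],[0,0,0.7,0,0,0,-1],[0,0,0.6,0,0,0,-1],[0,0,0.5,0,0,0,-1],[0,0,0.3,0,0,0,-1],[0,0,0,0,0,0,-1],[0,0,0,0,0,0,-1]]]'

```text
clock: 58.05
tcp_pos: [0.4483, 0.2152, 0.1173]
eef_rot: [0.999, -0.046, 0.001, -0.001]
force: [-0.1, -0.3, -1.0]
grip_width: 0.226
grip_force: 40.0
```

```bash
python3 -c "
from h import *
sh((.4477,.2138,.0775))"
```

```text
t 58.05 tcp [0.4483 0.2152 0.1173] yaw -95.23 tilt [ 0.0013  0.001  -1.    ] w 19.7 F [-0.1 -0.3 -1. ] gf 40.0
 to (0.4477, 0.2138, 0.0775) [-0.02  0.06  1.59]
 1mm down [-0.    0.    0.04]
```

Emit:
play_rows --targets '[[[-0.02,0.05,0.3,0,0,0,-1],[0,0,0.3,0,0,0,-1],[0,0,0.3,0,0,0,-1],[0,0,0.3,0,0,0,-1],[0,0,0.2,0,0,0,-1],[0,0,0.1,0,0,0,-1],[0,0,0.05,0,0,0,-1],[0,0,0,0,0,0,-1],[0,0,0,0,0,0,-1]]]'

```text
clock: 58.95
tcp_pos: [0.4476, 0.2142, 0.0784]
eef_rot: [0.999, -0.046, 0.001, -0.001]
force: [-0.2, -0.2, -1.5]
grip_width: 0.227
grip_force: 40.0
```

```bash
python3 -c "
from h import *
sh((.4477,.2138,.0770))"
```

```text
t 58.95 tcp [0.4476 0.2142 0.0784] yaw -95.23 tilt [ 0.0013  0.0011 -1.    ] w 19.7 F [-0.2 -0.2 -1.5] gf 40.0
 to (0.4477, 0.2138, 0.077) [0.01 0.02 0.06]
 1mm down [-0.    0.    0.04]
```

Emit:
play_rows --targets '[[[0,0,0.04,0,0,0,-1],[0,0,0.02,0,0,0,-1],[0,0,0,0,0,0,-1],[0,0,0,0,0,0,-0.4],[0,0,0,0,0,0,-0.2],[0,0,0,0,0,0,0.2],[0,0,0,0,0,0,0.6],[0,0,0,0,0,0,0.6],[0,0,0,0,0,0,0.6],[0,0,-0.4,0,0,0,0.6],[0,0,-0.7,0,0,0,0.6],[0,0,-0.9,0,0,0,0.6],[0,0,-0.9,0,0,0,0.6],[0,0,-0.9,0,0,0,0.6],[0,0,-0.9,0,0,0,0.6],[0,0,-0.9,0,0,0,0.6],[0,0,-0.9,0,0,0,0.6],[0,0,0,0,0,0,0.6],[0,0,0,0,0,0,0.6],[0,0,0,0,0,0,0.6]]]'

```text
clock: 60.95
tcp_pos: [0.4468, 0.2137, 0.2386]
eef_rot: [0.999, -0.046, -0.0, -0.0]
force: [-0.1, -0.3, -0.7]
grip_width: 0.796
grip_force: 0.0
```

```bash
python3 - <<'E'
from h import *
from station import *
to(None); reds(); bl()
S=camera("side");h=cv2.cvtColor(S["color"],cv2.COLOR_BGR2HSV).astype(int);H,s,v=h[...,0],h[...,1],h[...,2]
o=cv2.cvtColor(cv2.imread("pics/side0.png"),cv2.COLOR_BGR2HSV).astype(int)
for n,q in(("start",o),("now",h)):
    r=q[190:260,195:260]; m=(r[...,0]>4)&(r[...,0]<14)&(r[...,1]>120)&(r[...,2]>100)
    for ct,a,mm in blobs(m,60): ys,xs=np.where(mm); print(n,ct+[195,190],a,xs.min()+195,xs.max()+195,ys.min()+190,ys.max()+190)
d=np.abs(S["color"].astype(int)-cv2.imread("pics/side0.png").astype(int)).max(2)[205:260,195:260]; print("changed px near sweeper",(d>40).sum())
E
```

```text
t 60.95 tcp [0.4468 0.2137 0.2386] yaw -95.23 tilt [-0.e+00  3.e-04 -1.e+00] w 69.2 F [-0.1 -0.3 -0.7] gf 0.0
side [265.3 187.7] 82 [0.5593 0.2437] [0.5383 0.2064]
side [289.1 187.3] 80 [0.6008 0.2167] [0.5777 0.1808]
side [241.5 188.4] 81 [0.5173 0.2699] [0.4986 0.2312]
  exp [240.7 184.8]
  exp [264.4 184.6]
  exp [288.2 184.4]
top [215.6 219. ] 106 [0.6051 0.2263] [0.6007 0.2214]
top [199.7 240.3] 111 [0.5634 0.2542] [0.56   0.2486]
top [184.5 262. ] 114 [0.5214 0.2806] [0.5191 0.2743]
  exp [183.  261.2]
  exp [199.1 239.9]
  exp [214.9 218.5]
blank px [345.2 209.8] 432 stand [67.8 42.8] tray [73.6 40.2] [ 13 134 104]
blank px [432.4 205.2] 83 stand [  57.2 -130. ] tray [  62.7 -137.9] [ 10 137 114]
blank px [438.2 227.9] 102 stand [  10.7 -134.9] tray [  14.8 -143. ] [ 17 148 136]
blank px [437.4 245.6] 83 stand [ -23.9 -128.1] tray [ -20.8 -135.9] [ 10 140 100]
blank px [452.9 270.1] 89 stand [ -75.2 -151.3] tray [ -73.7 -159.8] [ 10 139 150]
changed px near sweeper 106
```

```bash
python3 - <<'E'
from h import *
from station import *
a=cv2.imread("pics/side0.png");S=camera("side");b=S["color"]
for n,(y0,y1,x0,x1) in (("handletop",(192,212,212,236)),("band",(228,248,208,248))):
    r=cv2.matchTemplate(b[y0-12:y1+12,x0-12:x1+12],a[y0:y1,x0:x1],cv2.TM_CCOEFF_NORMED); _,m,_,l=cv2.minMaxLoc(r); print(n,m,np.array(l)-12)
T=camera("top");h=cv2.cvtColor(T["color"],cv2.COLOR_BGR2HSV).astype(int);H,s,v=h[...,0],h[...,1],h[...,2]
reg=np.zeros(H.shape,np.uint8);cv2.fillConvexPoly(reg,np.array([proj(T,wd(x,y,.036)) for x,y in((-90,-118),(84,-118),(84,112),(-90,112))]).astype(np.int32),1)
m=(reg>0)&~((H>50)&(H<100)); print("non-green on deck",[(np.round(q),k) for q,k,_ in blobs(m,8)])
reg=np.zeros(H.shape,np.uint8);c=S;h=cv2.cvtColor(b,cv2.COLOR_BGR2HSV).astype(int);cv2.fillConvexPoly(reg,np.array([proj(c,wd(x,y,.036)) for x,y in((-70,-116),(88,-116),(88,112),(-70,112))]).astype(np.int32),1)
m=(reg>0)&~((h[...,0]>50)&(h[...,0]<100)); print("side",[(np.round(q),k) for q,k,_ in blobs(m,8)])
# five blanks in tray, side view
reg[:]=0;cv2.fillConvexPoly(reg,np.array([proj(c,wd(x,y,.01)) for x,y in((-95,-232),(95,-232),(95,-124),(-95,-124))]).astype(np.int32),1)
for lo,hi in((4,13),(14,30)): print(lo,[(np.round(q),k) for q,k,_ in blobs((reg>0)&(h[...,0]>=lo)&(h[...,0]<=hi)&(h[...,1]>130)&(h[...,2]>40),12)])
E
```

```text
handletop 0.9916664361953735 [0 0]
band 0.9584031701087952 [0 0]
non-green on deck []
side []
4 [(array([457., 322.]), np.int32(135)), (array([446., 342.]), np.int32(108)), (array([428., 349.]), np.int32(153)), (array([423., 377.]), np.int32(99))]
14 [(array([442., 331.]), np.int32(172))]
```

The sweeper is back in its cradle with no pixel shift, the deck is clear, five blanks are in the tray and three vials are seated.

```bash
python3 -c "
from station import *
print(hand_in())"
```

```text
the job is handed in; nothing more can be done
None
```

The job is handed in: all three vials are upright in rack holes 0–2, all five blanks are in the catch tray, and the sweeper is back upright in its cradle; on the way, one vial jammed at a slant in its hole and had to be picked up and reseated.

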